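# Refit the tuck-in cover of a switch box

### The job

The switch box on the bench has lost its blue cover, which has been pushed under the low green shelf with only its white-striped toe sticking out. Draw the cover out by its toe, lay it down flat on the open bench clear of the shelf and let go, then take it again by its black rib, tuck the striped toe at a tilt under the box's dark overhanging lip against the spring, and rotate it down flat and fully home in its pocket. Leave it released there, and do not disturb the other things on the bench.

Things in the scene. Friction and masses are not known exactly. Their poses are not given: they have to be found in the camera images.
- cover_mid (a point): Centre of the blue cover's plate, mid-thickness. Loose plate 130 (x) x 60 (y) x 8 mm, 0.15 to 0.31 kg. x runs from the toe (white stripe on top, x = -65 mm) to the heel (+65 mm), y across, z up on the rib side. It starts flat on the bench, rib up, toe end sticking out of the shelf by about 60 mm, rib hidden under the shelf's top.
- cover_rib (a point): Centre of the black grip rib on the cover's upper face: 50 long (x) x 14 wide (y) x 24 mm high, standing on the plate; 20 mm from the plate's centre towards the heel, 16 mm above the plate's mid-plane (20 mm above the cover's underside). Axes as the cover's.
- cover_toe (a point): Middle of the lower edge of the cover's toe end (x = -65 mm of the plate, at its underside). Axes as the cover's.
- bay (a point): Fixed grey switch box: home of the centre of the seated cover's underside, 52 mm above the bench, on the carrying ledges. x runs from lip end to heel end, z up. Pocket 65 mm wide (y +-32.5), walls 8 mm high up to the rim (flush with the seated cover); heel wall at x = +65 mm, solid at rim height beyond it to +120 mm; box 120 mm wide. Seated toe at x = -65 mm.
- lip (a point): Middle of the lower free edge of the box's dark overhanging lip: 53 mm from the bay point towards -x, 14 mm above the ledges; axes as the bay's. The lip is 6 mm thick, as wide as the box, and runs 57 mm on towards -x. The 8 mm cover cannot slide in flat over the rim; it enters toe down, tilted about 5 to 16 degrees.
- buffer (a joint): Travel (m) of the brass spring buffer under the lip: 0 out (its face at bay x = -61 mm), 0.004 with the cover home, 0.010 hard stop (-71 mm); 1.2, 3.6 and 7.2 N. The toe must press it back beyond 0.004 for the heel to drop in front of the heel wall; on release it slides the cover back against that wall.
- shelf: Fixed low green steel shelf, origin at the centre of its foot on the bench: 140 deep (x) x 150 wide (y) x 52 mm high, top plate 6 mm, 46 mm clear below it; open on its -x side (towards the robot), closed at the other three sides. It and the switch box may stand on either side, left or right.
- case: Loose orange plastic case, 150 x 100 x 38 mm, with a small handle at -x; origin at the centre of its underside. Bystander.
- tape: Loose roll of pale masking tape lying flat, 100 mm across, 48 mm high; origin at the centre of its underside. Bystander.
- driver: Loose screwdriver with a yellow handle, lying flat along its x; origin at its underside. Bystander.
Things that resemble listed ones, but are neither listed nor needed, are in the scene too. Of the things shaped like the part that bears cover_mid, the blue one is meant.

How it is judged:
By the outcome, as a careful person would: the job done as asked, in the order asked, and still so for the second after the job is handed in, with the robot touching nothing.
It also fails if it takes over 67 s, if anything falls off the work surface, if the arm or the gripper's body presses on something with over 40 N, if the wrist force passes 120 N, or if a joint passes its speed limit or range.

### The arm

A 7-joint arm with a two-finger parallel gripper is mounted at the origin on the work surface. World frame = base frame: x ahead of the robot, y to its left, z up, the work surface at z = 0. Lengths are in m, angles in rad, forces in N, time in s.
With the tool pointing down it reaches from about 0.35 to 0.9 m from the base axis. Payload 8.1 kg.
Tool frame: the origin (TCP) lies between the finger pads; the fingertips stand ctrl.tcp_to_tips ahead of it and the grasp point (between the pads) lies 11 mm behind it (ctrl.tcp_to_tips is the distance from the TCP to the fingertips, in m); y points along the fingers, x is the direction in which the jaws open and shut, and the axes are right-handed (so a half turn about y gives the same grasp; the last joint's range is limited). The gripper opens to 92 mm and grips with 3 to 60 N. Pads are 19 mm wide; open, the fingers measure 130 mm over their backs; the gripper's body (75 mm by 190 mm) begins 47 mm behind the grasp point.
Start: joints at [1.214, 0.434, 0.025, 1.573, -0.012, 1.134, -0.075], TCP at [0.157, -0.605, 0.202] pointing down, gripper open.
Joint ranges: [-2.62, 2.62], [-0.44, 2.09], [-1.27, 1.32], [0.08, 2.57], [-1.32, 4.46], [0.12, 2], [-2.74, 2.74]. Speed limits (rad/s): [2.22, 2.22, 3.01, 3.01, 3.14, 3.14, 3.14].

### API

Orientations are given as a unit quaternion [x, y, z, w].
In Python, from plant import status, grab_frame, camera_info, order, search_frame, trace, landmark_of, ctrl gives the robot as it stands.
- The arm moves only by the tool move_arm, never from a script. Its argument "moves" is a list of rows, each a list of 7 numbers: the shift along the tool's x, y, z in mm, then the turn, a rotation vector about the tool's x, y, z in rad, then the finger opening in mm, from 0 to 91.8. In form: [[tx, ty, tz, wx, wy, wz, hand], ...]. A call has 1 to 8 rows; each row shifts and turns the commanded pose from where the row before left it, along the tool's axes as they then stand; what a row does not reach is not made up. A row lasts 1/8 s, in which the tool goes at most 62.5 mm and 10.7 degrees, less where a joint would pass 70% of its speed; a pose out of reach is approached as far as the arm can. A call with a gripper value outside its range is refused whole. The fingers move at their own pace and stop on an object; "grip_force" is the grip in N (left out, the last holds). Time passes only in rows, so rows that do not move let the fingers close. It gives the time, the measured TCP pose, the force and the opening at its end, in the units of the state.
- status.read_state(): the state, without advancing time (a new reading comes with each control period).
- grab_frame(name): name is "side" or "top"; returns (picture, depth): 480x640x3 uint8, red, green, blue; 480x640 float32, m along the optical axis (not along the pixel's ray), 0 where there is no reading.
- camera_info(name): a dict with "camera_matrix" (3x3 intrinsics, pixels), "extrinsics" (4x4, takes a point from camera to world coordinates). Camera axes: x right, y down, z forward; pixel columns grow to the right and rows downward; lengths in m; the calibration is good to about 2 mm. A picture is of the moment at which its call begins. camera_info takes no time and is no camera call.
- order.sign_off(): hands the job in, once; it reports no verdict.
Trained networks look in the newest picture that a camera, given by its name, has taken for a name from the list of things; names that differ only in an ending like _2 or _b are one class to them, and where a whole thing is asked for, a point or a joint stands for the part that bears it (a point fixed in the world has none). Each returns a list of dicts, best first, with "conf" (0 to 1); they miss things now and then, are a little off and sometimes report something else, mostly with a low value. They report only what shows in the picture. A call takes as long as a camera call. They do not tell look-alikes from the thing itself.
- search_frame(name, camera): "extent" ([left, top, right, bottom] in pixels, round what is visible of it).
- trace(name, camera): "region" (480x640 bool, what is visible of it) and "extent" ([left, top, right, bottom] in pixels, round what is visible of it).
- landmark_of(name, camera): "location" ([row, column] in pixels: a listed point, or the origin of a listed thing).
The state is a dict: "time": time; "q": joint angles; "joint_vel": joint speeds; "tau": joint torques, N m; "ee_pos": TCP position; "tcp_rot": TCP orientation; "force": force on the tool from outside, world axes, zero at the start; "ft_torque": the same for the moment, N m; "opening": opening from 0.0 (shut) to 1.0 (fully open).
Only numpy, scipy, OpenCV 4.12 (cv2) and the standard library are available. Lean on these libraries where they do the work, as an engineer would, in place of code of your own. Each camera call takes 0.05 s, during which the arm holds its last target.

## Working session

There is one attempt and no reset: what is moved stays moved. The work goes in short steps, Python scripts to look and compute and a tool call to move; the robot and the scene stay as the last step left them, time stands still between calls to the robot, and variables do not carry over. Pictures are saved under pics/ and viewed, and the job is handed in when it is done.

Besides the shell and the picture viewer there is one more tool, called after ">>>" as name(argument=value, ...) on one line, values as JSON. move_arm: Moves the arm, as the interface text tells. Its arguments: {"type":"object","properties":{"moves":{"type":"array","items":{"type":"array","items":{"type":"number"}}},"grip_force":{"type":"number"}},"required":["moves"]}

```bash
ls; mkdir -p pics; python3 - <<'E'
from plant import status, grab_frame, camera_info, ctrl
import cv2
s=status.read_state(); print(s); print(ctrl.tcp_to_tips)
for n in("side","top"):
    p,d=grab_frame(n); cv2.imwrite(f"pics/{n}0.png",p[:,:,::-1]); c=camera_info(n); print(n,c)
E
```

```text
pics
{'time': 0.0, 'q': array([ 1.21441251,  0.43524307,  0.0249711 ,  1.57411794, -0.01159484,
        1.13399734, -0.07506574]), 'joint_vel': array([-0.00071553, -0.0002938 ,  0.0004364 ,  0.00013285, -0.00086987,
        0.00052012, -0.00067483]), 'tau': array([ 4.39414480e-04, -6.67847013e+01,  9.84627642e-01, -3.14455676e+01,
       -6.07424229e-02,  4.29170066e-02,  1.72022424e-04]), 'ee_pos': array([ 0.1567151 , -0.60445027,  0.20142445]), 'tcp_rot': array([-0.55894182,  0.43319685, -0.43222906,  0.55955569]), 'force': array([-0.23415794,  0.38662155, -0.42715053]), 'ft_torque': array([ 0.00642356, -0.01036717, -0.02243636]), 'opening': 1.0005296844881668}
0.008
side {'camera_matrix': array([[505.22825423,   0.        , 318.3516534 ],
       [  0.        , 505.22825423, 240.66068011],
       [  0.        ,   0.        ,   1.        ]]), 'extrinsics': array([[-0.88968184, -0.24285018,  0.38663939,  0.112752  ],
       [-0.45591753,  0.42688804, -0.78096467,  0.96633674],
       [ 0.02460568, -0.87108575, -0.49051419,  0.68087608],
       [ 0.        ,  0.        ,  0.        ,  1.        ]])}
top {'camera_matrix': array([[606.17578572,   0.        , 324.63683931],
       [  0.        , 606.17578572, 237.52460153],
       [  0.        ,   0.        ,   1.        ]]), 'extrinsics': array([[-0.02147534, -0.99798998,  0.0596222 ,  0.47672312],
       [-0.99975868,  0.02116106, -0.00589773,  0.01488084],
       [ 0.00462421, -0.05973447, -0.99820359,  1.6902531 ],
       [ 0.        ,  0.        ,  0.        ,  1.        ]])}
```

View pics/side0.png

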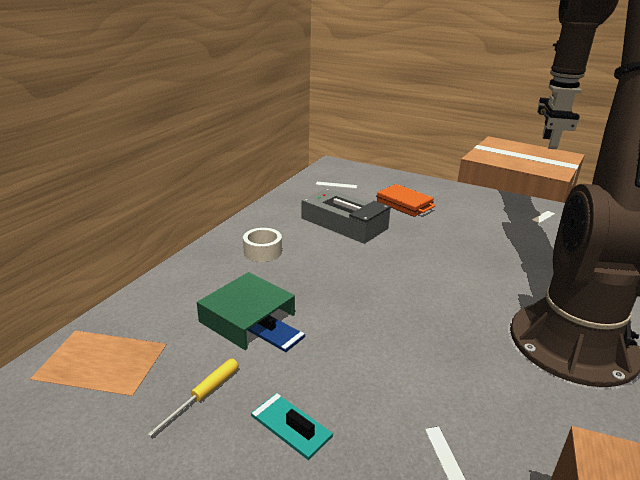

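View pics/top0.png

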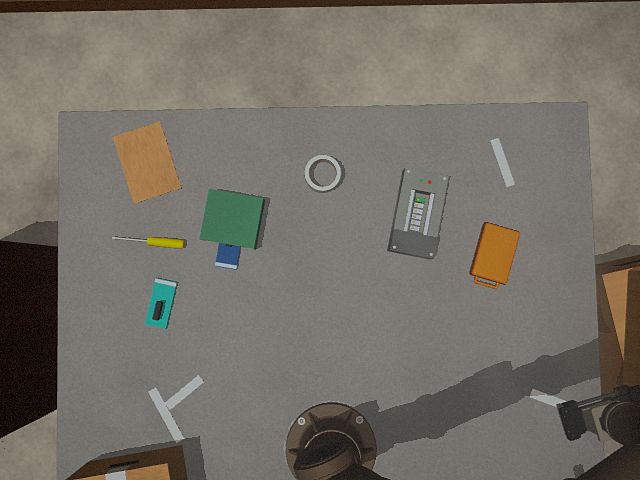

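Blue cover toe at top px (228,256); lookalike is the teal plate at (162,303). By the description the blue one under the green shelf is meant. Now I'll measure.

```bash
cat > h.py <<'E'
import numpy as np, cv2
from plant import *
from scipy.spatial.transform import Rotation as R
def cloud(n):
    p,d=grab_frame(n); c=camera_info(n); K=c["camera_matrix"];T=c["extrinsics"]
    v,u=np.mgrid[:480,:640]; X=np.stack([(u-K[0,2])/K[0,0]*d,(v-K[1,2])/K[1,1]*d,d],-1)
    W=X@T[:3,:3].T+T[:3,3]; W[d<=0]=np.nan
    return p,d,W
def proj(n,P):
    c=camera_info(n);K=c["camera_matrix"];T=c["extrinsics"]
    q=(np.atleast_2d(P)-T[:3,3])@T[:3,:3]; q=q@K.T; return q[:,:2]/q[:,2:]
def pix2z(n,u,v,z):
    c=camera_info(n);K=c["camera_matrix"];T=c["extrinsics"]
    r=T[:3,:3]@np.linalg.solve(K,[u,v,1.]); return T[:3,3]+r*(z-T[2,3])/r[2]
def crop(p,box,f,name):
    l,t,r,b=box; cv2.imwrite(name,cv2.resize(p[t:b,l:r,::-1],None,fx=f,fy=f,interpolation=cv2.INTER_CUBIC))
E
python3 - <<'E'
from h import *
s=status.read_state(); print(R.from_quat(s["tcp_rot"]).as_matrix().round(3))
for n in("top","side"):
    p,d,W=cloud(n); np.savez(f"{n}0.npz",p=p,d=d,W=W)
    for k in ("cover_mid","cover_toe","cover_rib","bay","lip","shelf","case","tape","driver"):
        for o in landmark_of(k,n)[:2]:
            r,c=o["location"]; print(n,k,round(o["conf"],2),(round(c,1),round(r,1)),W[int(round(r)),int(round(c))].round(4))
p=np.load("top0.npz")["p"]; crop(p,(180,170,300,290),5,"pics/c1.png"); crop(p,(370,150,490,270),5,"pics/c2.png")
p=np.load("side0.npz")["p"]; crop(p,(190,260,310,360),6,"pics/c3.png"); crop(p,(290,170,400,250),7,"pics/c4.png")
E
```

```text
[[ 0.251 -0.001  0.968]
 [-0.968  0.001  0.251]
 [-0.001 -1.    -0.   ]]
top cover_mid 0.84 (227.2, 242.7) [0.5651 0.2688 0.0562]
top cover_mid 0.66 (160.7, 301.9) [0.4094 0.4549 0.0279]
top cover_toe 0.85 (228.4, 267.7) [0.4984 0.2747 0.0061]
top cover_toe 0.68 (167.6, 276.7) [0.477  0.4417 0.003 ]
top cover_rib 0.88 (231.9, 237.2) [0.5812 0.2556 0.0533]
top cover_rib 0.57 (157.7, 309.0) [0.391 0.461 0.036]
top bay 0.91 (417.3, 219.0) [ 0.6215 -0.25    0.0302]
top lip 0.87 (415.5, 234.3) [ 0.578  -0.2403  0.0662]
top shelf 0.7 (231.8, 218.3) [0.6327 0.2549 0.0538]
top tape 0.96 (323.0, 178.6) [0.7422 0.006  0.0019]
top driver 0.94 (148.1, 241.5) [0.5745 0.4921 0.0193]
side cover_mid 0.62 (273.8, 330.1) [0.5522 0.273  0.0071]
side cover_mid 0.6 (292.0, 421.2) [0.396  0.4717 0.0244]
side cover_toe 0.71 (264.9, 406.0) [0.4598 0.4532 0.0076]
side cover_rib 0.96 (261.9, 317.3) [0.5649 0.2964 0.0519]
side cover_rib 0.68 (302.2, 427.4) [0.3746 0.4772 0.0279]
side bay 0.63 (343.9, 204.1) [ 0.6474 -0.2769  0.0466]
side lip 0.76 (359.7, 210.0) [ 0.5734 -0.2194  0.0692]
side shelf 0.7 (265.5, 318.4) [0.5698 0.2746 0.0326]
side shelf 0.59 (251.8, 317.4) [nan nan nan]
side case 0.82 (403.4, 205.5) [ 0.5065 -0.4068  0.0201]
side tape 0.7 (261.1, 319.0) [0.5654 0.2995 0.0488]
side tape 0.69 (260.9, 254.8) [0.7269 0.0503 0.0191]
side driver 0.59 (195.0, 402.6) [ 0.5744  0.4988 -0.0008]
side driver 0.37 (295.4, 343.7) [ 0.4976  0.2818 -0.0009]
```

View pics/c1.png

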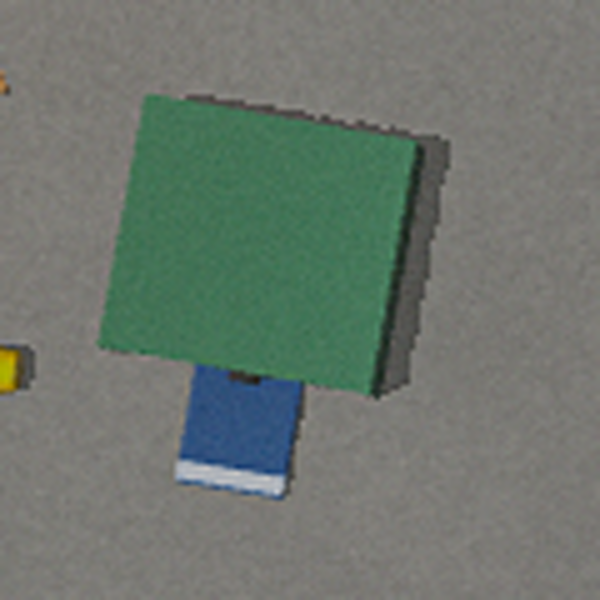

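View pics/c2.png

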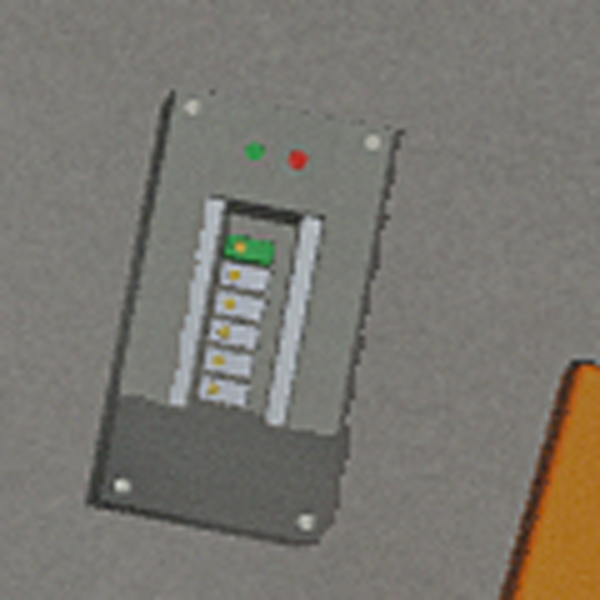

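View pics/c3.png

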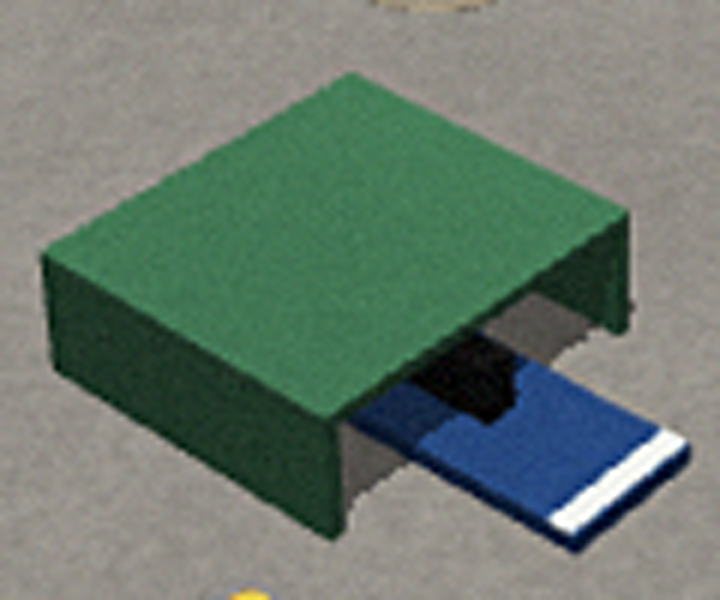

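View pics/c4.png

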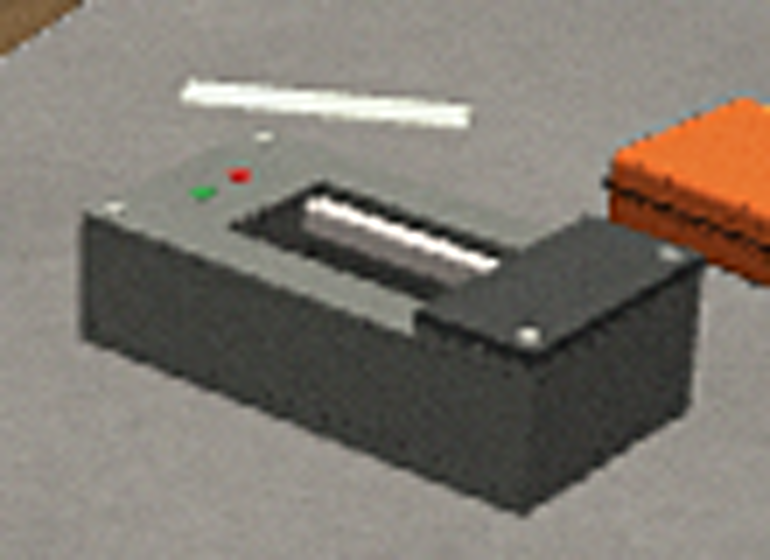

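```bash
cat >> h.py <<'E'
def region(W,zlo,zhi,xy,rad):
    m=(W[...,2]>zlo)&(W[...,2]<zhi)&(np.hypot(W[...,0]-xy[0],W[...,1]-xy[1])<rad)
    m=cv2.morphologyEx(m.astype(np.uint8),cv2.MORPH_OPEN,np.ones((3,3),np.uint8))
    k,l,st,_=cv2.connectedComponentsWithStats(m); i=1+np.argmax(st[1:,4]); return l==i
def rect(m,n,z):
    v,u=np.nonzero(m); h=cv2.convexHull(np.stack([u,v],1).astype(np.int32))[:,0]
    # pixel corner expand via contour in world
    P=[]
    for a,b in h:
        for da in(-.5,.5):
            for db in(-.5,.5): P.append(pix2z(n,a+da,b+db,z)[:2])
    return cv2.minAreaRect((np.array(P)*1000).astype(np.float32))
E
python3 - <<'E'
from h import *
D=np.load("top0.npz");p,W=D["p"].astype(int),D["W"]
print("shelf",rect(region(W,.04,.07,(.63,.255),.14),"top",.052))
m=region(W,.045,.09,(.6,-.25),.2); print("box z med",np.nanmedian(W[m][:,2]))
mr=m&(W[...,2]<.066); ml=m&(W[...,2]>.066); print(mr.sum(),ml.sum())
print("rim",rect(region(W,.05,.0655,(.63,-.25),.2),"top",.06)); print("lip",rect(region(W,.067,.09,(.57,-.25),.2),"top",.072))
r,g,b=p[...,0],p[...,1],p[...,2]
blue=(b>r*1.5)&(b>g*1.2); wh=(r>150)&(b>150)&(g>150)
z=np.zeros((480,640),bool); z[240:272,205:245]=1
mb=(blue|wh)&z; print("cover",mb.sum(),rect(mb,"top",.008), "z",np.nanmedian(W[mb][:,2]))
ms=np.zeros_like(z)
for i in np.argwhere(wh&z): ms[tuple(i)]=1
print("stripe",rect(ms,"top",.008))
# holes in table height check
print("table z", np.nanmedian(W[290:330,230:300,2]))
D=np.load("side0.npz");p,W=D["p"].astype(int),D["W"];r,g,b=p[...,0],p[...,1],p[...,2]
z=np.zeros((480,640),bool); z[300:355,240:310]=1
print("side table z",np.nanmedian(W[380:400,350:400,2]))
E
```

```text
shelf ((632.2739868164062, 257.38079833984375), (154.9757537841797, 143.2091064453125), 78.77249145507812)
box z med 0.06183727308552567
2088 1028
rim ((665.2614135742188, -256.07574462890625), (123.97655487060547, 174.7809600830078), 77.54704284667969)
lip ((552.258056640625, -231.25343322753906), (123.08807373046875, 60.4971809387207), 77.45506286621094)
cover 495 ((531.9335327148438, 275.85797119140625), (63.97438430786133, 68.748046875), 79.2369384765625) z 0.008298868067105447
stripe ((507.01055908203125, 281.1487121582031), (62.485015869140625, 11.359713554382324), 79.32857513427734)
table z 0.0005474663545572689
side table z -0.0005487716616458527
```

```bash
cat >> h.py <<'E'
def want(yawdeg,tiltdeg=0):
    # tool: z along cover x (tilted up by tilt: toe down), y down
    a=np.radians(yawdeg); t=np.radians(tiltdeg)
    ex=np.array([np.cos(a),np.sin(a),0]); ey=np.array([-np.sin(a),np.cos(a),0])
    z=np.cos(t)*ex+np.sin(t)*np.array([0,0,1]); x=-ey; y=np.cross(z,x)
    return np.stack([x,y,z],1)
def go(P,yaw,tilt=0):
    s=status.read_state(); M=R.from_quat(s["tcp_rot"]).as_matrix(); T=want(yaw,tilt)
    rv=R.from_matrix(M.T@T).as_rotvec(); d=np.array(P)-s["ee_pos"]
    print("pos",s["ee_pos"].round(4),"t",round(s["time"],2),"f",s["force"].round(1),"tau",s["ft_torque"].round(2),"open",round(s["opening"]*91.8,1))
    print("rotvec",rv.round(4),"shift now-axes",(M.T@d*1000).round(1),"shift final-axes",(T.T@d*1000).round(1))
E
python3 - <<'E'
from h import *
go([.45,-.3,.2],-10.8); go([.5196,.2782,.12],-10.8)
E
```

```text
pos [ 0.1569 -0.605   0.2022] t 1.1 f [-0.6 -0.2  0.6] tau [-0.01 -0.04  0.04] open 92.3
rotvec [0.     0.4423 0.    ] shift now-axes [-221.6    2.2  360.2] shift final-axes [-354.5    2.2  230.7]
pos [ 0.1569 -0.605   0.2022] t 1.1 f [-0.6 -0.2  0.6] tau [-0.01 -0.04  0.04] open 92.3
rotvec [0.     0.4423 0.    ] shift now-axes [-763.8   82.2  572.8] shift final-axes [-935.5   82.2  190.8]
```

>>> move_arm(moves=[[0,0,0,0,0.147,0,91.8],[0,0,0,0,0.147,0,91.8],[0,0,0,0,0.147,0,91.8],[-52,0,34,0,0,0,91.8],[-52,0,34,0,0,0,91.8],[-52,0,34,0,0,0,91.8],[-52,0,34,0,0,0,91.8],[-52,0,34,0,0,0,91.8]])

```text
time: 2.1
ee_pos: [0.3736, -0.3797, 0.2025]
tcp_rot: [0.451, -0.544, 0.545, -0.451]
force: [0.6, -0.6, 0.6]
opening: 0.999
```

```bash
python3 - <<'E'
from h import *
go([.5196,.2782,.12],-10.8); print(status.read_state()["q"].round(2))
E
```

```text
pos [ 0.3736 -0.3797  0.2025] t 2.1 f [ 0.6 -0.6  0.6] tau [-0.03 -0.   -0.06] open 91.7
rotvec [-0.0007  0.0011  0.0005] shift now-axes [-673.6   82.3   20.8] shift final-axes [-673.6   82.5   20.1]
[ 0.69  0.29  0.01  1.8  -0.    1.06 -1.06]
```

>>> move_arm(moves=[[-60,5,2,0,0,0,91.8],[-60,5,2,0,0,0,91.8],[-60,5,2,0,0,0,91.8],[-60,5,2,0,0,0,91.8],[-60,5,2,0,0,0,91.8],[-60,5,2,0,0,0,91.8],[-60,5,2,0,0,0,91.8],[-60,5,2,0,0,0,91.8]])

```text
time: 3.1
ee_pos: [0.4779, 0.0892, 0.1624]
tcp_rot: [0.451, -0.544, 0.545, -0.451]
force: [1.1, -0.7, 0.3]
opening: 0.995
```

>>> move_arm(moves=[[-60,0,0,0,0,0,91.8],[-60,0,0,0,0,0,91.8],[-60,0,0,0,0,0,91.8],[-10,0,0,0,0,0,91.8],[0,0,0,0,0,0,91.8]])

```text
time: 3.72
ee_pos: [0.5126, 0.2744, 0.1619]
tcp_rot: [-0.452, 0.544, -0.544, 0.451]
force: [0.0, -0.3, -0.1]
opening: 0.999
```

```bash
python3 - <<'E'
from h import *
go([.5196,.2782,.01],-10.8); print(status.read_state()["q"].round(2))
p,d,W=cloud("top"); crop(p,(150,170,310,290),5,"pics/c5.png")
p,d,W=cloud("side"); crop(p,(150,150,410,370),3,"pics/c6.png")
E
```

```text
pos [0.5126 0.2744 0.1619] t 3.73 f [ 0.  -0.3 -0.1] tau [-0.    0.01 -0.01] open 91.7
rotvec [0.0004 0.0025 0.0005] shift now-axes [ -5.1 151.9   6.3] shift final-axes [ -5.1 151.9   6.2]
[-0.35  0.43 -0.33  1.71  0.16  1.03 -2.49]
```

View pics/c5.png

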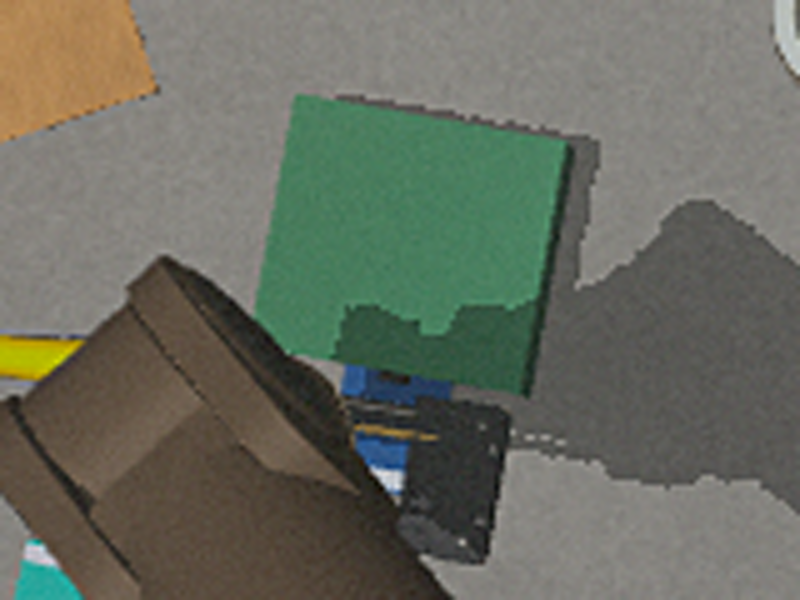

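View pics/c6.png

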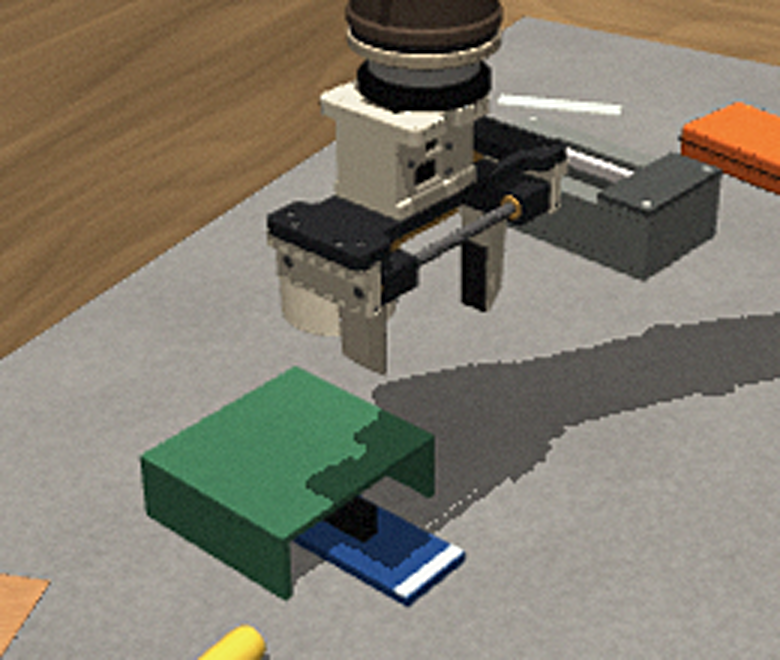

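>>> move_arm(moves=[[-5,40,6,0,0,0,91.8],[0,50,0,0,0,0,91.8],[0,40,0,0,0,0,91.8],[0,15,0,0,0,0,91.8],[0,0,0,0,0,0,91.8]])

```text
time: 4.45
ee_pos: [0.5197, 0.2767, 0.0172]
tcp_rot: [0.451, -0.545, 0.545, -0.45]
force: [-0.0, 0.3, 0.2]
opening: 0.999
```

```bash
python3 - <<'E'
from h import *
go([.5196,.2782,.0095],-10.8); print(status.read_state()["q"].round(2))
p,d,W=cloud("side"); crop(p,(170,180,370,370),4,"pics/c7.png")
E
```

```text
pos [0.5197 0.2767 0.0172] t 4.45 f [-0.   0.3  0.2] tau [0.02 0.01 0.02] open 91.7
rotvec [ 0.0005 -0.0001  0.001 ] shift now-axes [-1.5  7.7 -0.4] shift final-axes [-1.4  7.7 -0.4]
[-0.38  0.61 -0.29  1.83  0.24  0.74 -2.56]
```

View pics/c7.png

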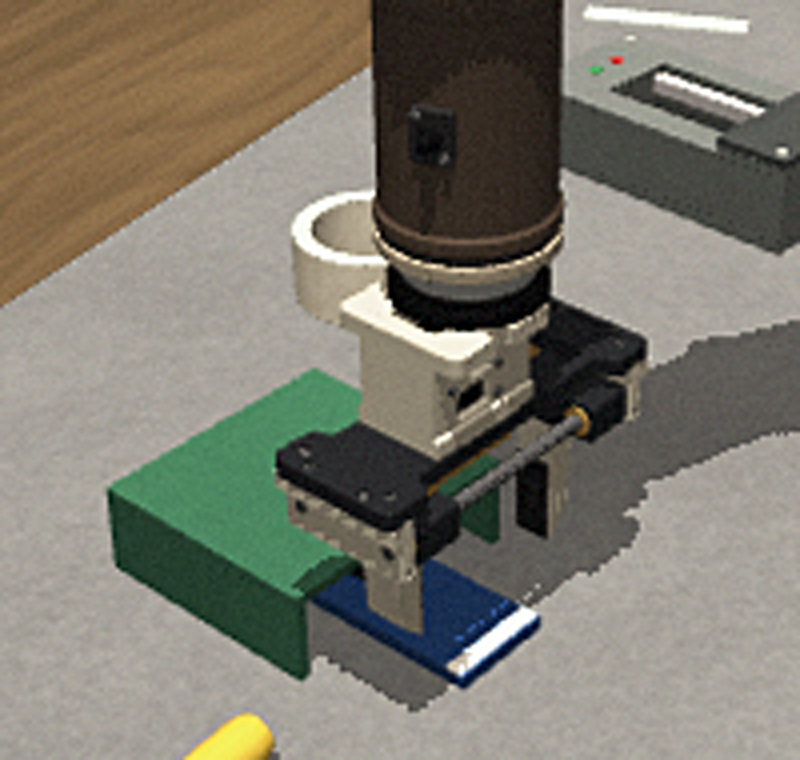

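>>> move_arm(moves=[[-1.5,5,0,0,0,0,91.8],[0,2.5,0,0,0,0,91.8],[0,0,0,0,0,0,50],[0,0,0,0,0,0,50],[0,0,0,0,0,0,50],[0,0,0,0,0,0,50]], grip_force=35)

```text
time: 5.25
ee_pos: [0.5199, 0.2794, 0.0097]
tcp_rot: [0.451, -0.545, 0.545, -0.451]
force: [0.6, -0.1, -0.1]
opening: 0.612
```

>>> move_arm(moves=[[0,0,0,0,0,0,50],[0,0,0,0,0,0,50]])

```text
time: 5.5
ee_pos: [0.5199, 0.2793, 0.0097]
tcp_rot: [0.451, -0.545, 0.545, -0.451]
force: [0.3, 0.2, -0.7]
opening: 0.547
```

```bash
python3 - <<'E'
from h import *
go([.5196,.2782,.0095],-10.8); print(status.read_state()["q"].round(2))
p,d,W=cloud("side"); crop(p,(210,260,340,370),6,"pics/c8.png")
E
```

```text
pos [0.5199 0.2793 0.0097] t 5.5 f [ 0.3  0.2 -0.7] tau [0.02 0.03 0.07] open 50.2
rotvec [-0.      0.0012  0.0001] shift now-axes [ 1.2  0.2 -0.1] shift final-axes [ 1.2  0.2 -0.1]
[-0.39  0.62 -0.28  1.83  0.25  0.73 -2.56]
```

View pics/c8.png

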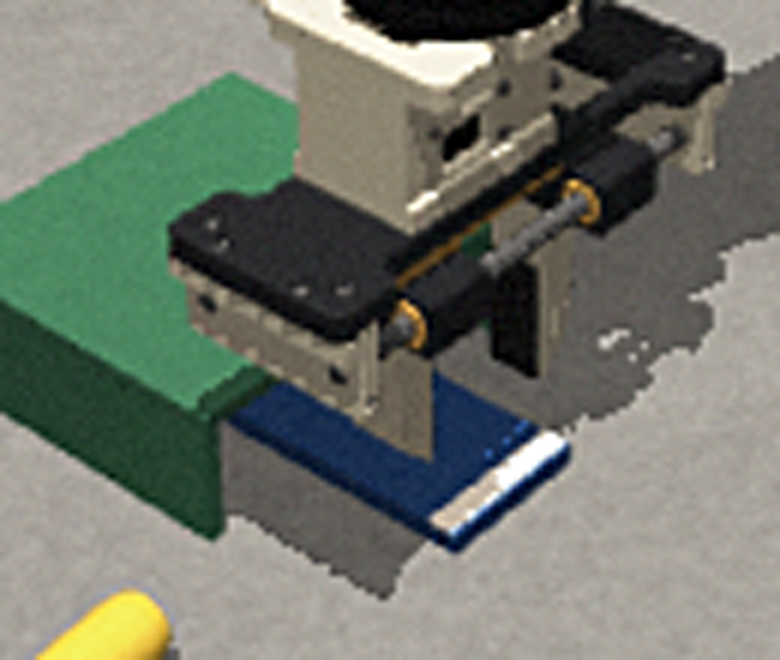

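```bash
python3 - <<'E'
from h import *
p,d,W=cloud("side")
for cx,cy in [(430,455),(425,440),(400,435),(432,470),(415,500),(450,470),(520,370),(530,345),(500,355),(550,365),(500,400)]:
    u,v=210+cx/6,260+cy/6; print((cx,cy),p[int(v),int(u)],W[int(round(v)),int(round(u))].round(4))
M=want(-10.8); T=status.read_state()["ee_pos"]
for x in(-.025,.025):
  print([ (proj("side",T+M@[x,y,z])[0]-[210,260])*6 for y in(.008,) for z in(-.0095,.0095)])
E
```

```text
(430, 455) [107  95  81] [0.527  0.2833 0.009 ]
(425, 440) [103  93  77] [0.5112 0.3128 0.0446]
(400, 435) [109 102  84] [0.5148 0.3216 0.052 ]
(432, 470) [28 52 83] [0.5235 0.2891 0.0096]
(415, 500) [31 51 87] [0.5232 0.3013 0.0059]
(450, 470) [21 45 83] [0.5185 0.2857 0.009 ]
(520, 370) [12 11 15] [ 5.279e-01  2.193e-01 -2.000e-04]
(530, 345) [10  9 11] [0.5045 0.2575 0.0456]
(500, 355) [4 7 6] [0.5179 0.2541 0.0357]
(550, 365) [100  93  82] [0.5196 0.2124 0.0009]
(500, 400) [102  99  91] [ 0.5275  0.2373 -0.0008]
[array([427.97787679, 523.13953709]), array([385.41060037, 498.7620744 ])]
[array([525.01217572, 447.27176795]), array([482.92947751, 424.42381611])]
```

```bash
python3 - <<'E'
from h import *
print({k:getattr(ctrl,k) for k in dir(ctrl) if not k.startswith('_')})
p,d,W=cloud("side")
M=want(-10.8); T=status.read_state()["ee_pos"]
L=(W-T)@M*1000
m=(abs(L[...,2])<12)&(abs(L[...,0])<60)&(L[...,1]>-60)
for lo in range(-60,15,5):
    q=m&(L[...,1]>lo)&(L[...,1]<=lo+5)
    for a,b in((-60,0),(0,60)):
        k=q&(L[...,0]>a)&(L[...,0]<b)
        if k.sum(): print(lo,(a,b),k.sum(),L[k][:,0].min().round(1),np.median(L[k][:,0]).round(1),L[k][:,0].max().round(1), p[k].mean(0).round())
cv2.imwrite("pics/c9.png",cv2.resize(p[290:345,250:320,::-1],None,fx=10,fy=10,interpolation=cv2.INTER_NEAREST))
E
```

```text
{'Unreachable': <class 'plant.Unreachable'>, 'tcp_to_tips': 0.008}
-60 (-60, 0) 4 -44.6 -42.9 -42.3 [103.  96.  81.]
-60 (0, 60) 16 22.4 25.6 33.1 [19. 18. 17.]
-55 (-60, 0) 7 -44.9 -42.4 -26.4 [103.  96.  83.]
-55 (0, 60) 16 22.8 24.9 27.3 [16. 16. 15.]
-50 (-60, 0) 10 -42.9 -42.2 -39.2 [104.  96.  83.]
-50 (0, 60) 15 22.9 25.1 42.5 [28. 26. 25.]
-45 (-60, 0) 9 -44.1 -43.2 -40.8 [109.  99.  84.]
-45 (0, 60) 15 23.5 25.7 36.2 [22. 21. 20.]
-40 (-60, 0) 9 -42.7 -41.8 -30.8 [107. 100.  85.]
-40 (0, 60) 14 22.2 25.1 26.4 [14. 12. 12.]
-35 (0, 60) 14 22.9 24.8 29.9 [18. 16. 16.]
-30 (0, 60) 13 23.7 25.5 27.6 [11. 10. 10.]
-25 (-60, 0) 1 -25.1 -25.1 -25.1 [32. 51. 74.]
-25 (0, 60) 3 25.4 25.6 25.8 [12. 10.  9.]
-5 (-60, 0) 5 -22.0 -17.1 -1.9 [23. 44. 81.]
-5 (0, 60) 4 0.3 10.2 18.3 [25. 46. 80.]
0 (-60, 0) 114 -29.6 -16.0 -0.6 [31. 50. 83.]
0 (0, 60) 110 0.0 16.3 31.8 [35. 55. 89.]
5 (-60, 0) 71 -59.7 -38.7 -12.0 [74. 77. 80.]
5 (0, 60) 32 14.2 45.7 59.4 [97. 94. 90.]
10 (-60, 0) 87 -59.3 -45.2 -27.6 [94. 91. 88.]
10 (0, 60) 39 40.2 53.0 59.8 [97. 94. 90.]
```

View pics/c9.png

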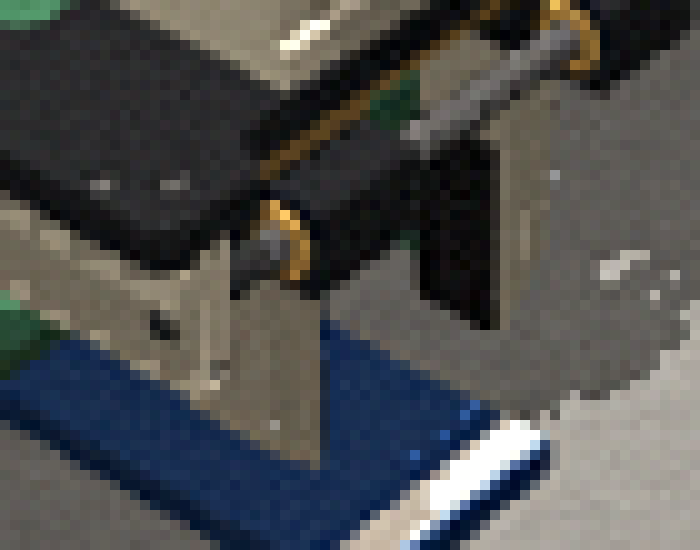

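```bash
python3 - <<'E'
from h import *
M=want(-10.8); T=status.read_state()["ee_pos"]
for x in(-.025,.025):
  for y in(-.04,-.035,-.03,-.025,-.02):
    print(x,y,[ ((proj("side",T+M@[x,y,z])[0]-[250,290])*10).round() for z in(-.0095,.0095)])
E
```

```text
-0.025 -0.04 [array([311., 382.]), array([238., 343.])]
-0.025 -0.035 [array([311., 402.]), array([238., 363.])]
-0.025 -0.03 [array([311., 422.]), array([239., 383.])]
-0.025 -0.025 [array([311., 442.]), array([239., 402.])]
-0.025 -0.02 [array([312., 462.]), array([240., 422.])]
0.025 -0.04 [array([476., 259.]), array([404., 222.])]
0.025 -0.035 [array([476., 279.]), array([404., 242.])]
0.025 -0.03 [array([476., 299.]), array([404., 261.])]
0.025 -0.025 [array([476., 318.]), array([405., 281.])]
0.025 -0.02 [array([476., 338.]), array([405., 300.])]
```

Unexpected: the jaws shut to 50 mm without touching. The side view shows the tips about 28 mm higher than ee_pos implies (tip at crop (318,468), predicted ~60 px lower in the 6x crop). I'll reopen and go lower under visual/force check.

>>> move_arm(moves=[[1,0,0,0,0,0,91.8],[0,0,0,0,0,0,91.8],[0,0,0,0,0,0,91.8],[0,8,0,0,0,0,91.8],[0,8,0,0,0,0,91.8],[0,5,0,0,0,0,91.8],[0,0,0,0,0,0,91.8]])

```text
time: 6.52
ee_pos: [0.5193, 0.2782, -0.012]
tcp_rot: [-0.452, 0.545, -0.544, 0.451]
force: [1.1, -0.1, -0.4]
opening: 1.0
```

```bash
python3 - <<'E'
from h import *
go([.5196,.2782,-.02],-10.8); print(status.read_state()["q"].round(2))
p,d,W=cloud("side"); cv2.imwrite("pics/c10.png",cv2.resize(p[280:360,240:320,::-1],None,fx=7,fy=7,interpolation=cv2.INTER_NEAREST))
M=want(-10.8); T=status.read_state()["ee_pos"]
for x in(-.046,.046):
  for y in(-.03,-.025,-.02,-.015):
    print(x,y,[ ((proj("side",T+M@[x,y,z])[0]-[240,280])*7).round() for z in(-.0095,.0095)])
E
```

```text
pos [ 0.5193  0.2782 -0.012 ] t 6.53 f [ 1.1 -0.1 -0.4] tau [ 0.02  0.01 -0.05] open 91.8
rotvec [0.0009 0.0013 0.0008] shift now-axes [-0.1  8.   0.3] shift final-axes [-0.1  8.   0.3]
[-0.39  0.65 -0.27  1.84  0.26  0.69 -2.57]
-0.046 -0.03 [array([241., 462.]), array([191., 433.])]
-0.046 -0.025 [array([242., 476.]), array([192., 447.])]
-0.046 -0.02 [array([242., 489.]), array([192., 460.])]
-0.046 -0.015 [array([242., 503.]), array([192., 474.])]
0.046 -0.03 [array([451., 301.]), array([402., 275.])]
0.046 -0.025 [array([451., 314.]), array([402., 288.])]
0.046 -0.02 [array([451., 327.]), array([402., 301.])]
0.046 -0.015 [array([451., 340.]), array([402., 314.])]
```

View pics/c10.png

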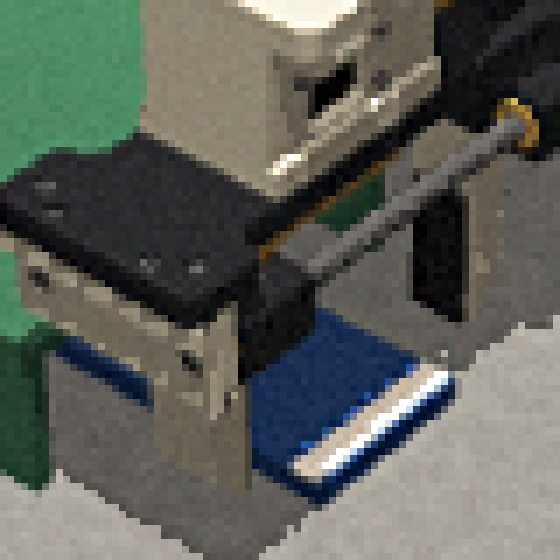

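>>> move_arm(moves=[[0,3,0,0,0,0,91.8],[0,3,0,0,0,0,91.8],[0,0,0,0,0,0,91.8]])

```text
time: 6.95
ee_pos: [0.5196, 0.2783, -0.0175]
tcp_rot: [-0.451, 0.545, -0.545, 0.451]
force: [0.1, -0.3, -1.0]
opening: 1.002
```

>>> move_arm(moves=[[0,0,0,0,0,0,50],[0,0,0,0,0,0,50],[0,0,0,0,0,0,50],[0,0,0,0,0,0,50],[0,0,0,0,0,0,50]])

```text
time: 7.58
ee_pos: [0.5206, 0.2811, -0.0158]
tcp_rot: [-0.45, 0.545, -0.544, 0.453]
force: [-0.8, 6.2, 8.4]
opening: 0.556
```

>>> move_arm(moves=[[0,-10,0,0,0,0,91.8],[0,0,0,0,0,0,91.8],[0,0,0,0,0,0,91.8],[0,0,0,0,0,0,91.8]])

```text
time: 8.07
ee_pos: [0.5195, 0.278, -0.0076]
tcp_rot: [0.451, -0.545, 0.545, -0.451]
force: [0.3, -0.8, -0.1]
opening: 0.937
```

```bash
python3 - <<'E'
from h import *
go([.5196,.2782,-.02],-10.8); print(status.read_state()["q"].round(2))
p,d,W=cloud("side"); cv2.imwrite("pics/c11.png",cv2.resize(p[280:360,240:320,::-1],None,fx=7,fy=7,interpolation=cv2.INTER_NEAREST))
E
```

```text
pos [ 0.5195  0.278  -0.0076] t 8.07 f [ 0.3 -0.8 -0.1] tau [-0.01 -0.    0.01] open 86.0
rotvec [0.0004 0.001  0.0006] shift now-axes [-0.2 12.4  0. ] shift final-axes [-0.2 12.4  0. ]
[-0.39  0.64 -0.27  1.84  0.26  0.69 -2.57]
```

View pics/c11.png

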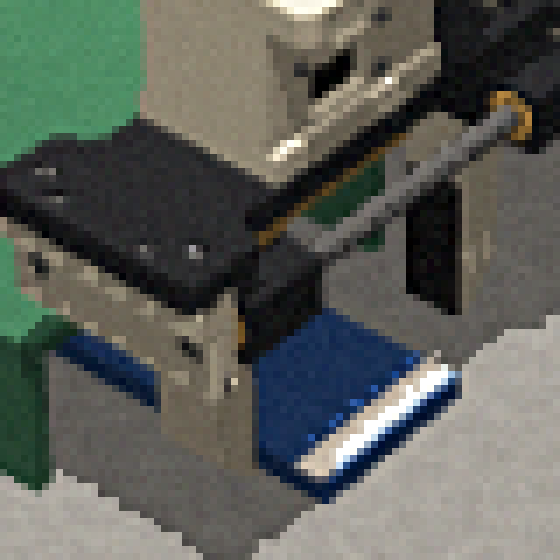

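>>> move_arm(moves=[[0,8,0,0,0,0,91.8],[0,5,0,0,0,0,91.8],[0,0,0,0,0,0,91.8]])

```text
time: 8.5
ee_pos: [0.5192, 0.2781, -0.0211]
tcp_rot: [-0.452, 0.545, -0.544, 0.451]
force: [-0.1, 0.1, -0.1]
opening: 1.0
```

>>> move_arm(moves=[[0,1.5,0,0,0,0,91.8],[0,0,0,0,0,0,91.8]])

```text
time: 8.75
ee_pos: [0.5198, 0.2784, -0.0218]
tcp_rot: [0.451, -0.545, 0.545, -0.451]
force: [0.1, -0.9, -0.6]
opening: 1.0
```

>>> move_arm(moves=[[0,1,0,0,0,0,91.8],[0,0,0,0,0,0,91.8]])

```text
time: 9.0
ee_pos: [0.5197, 0.2784, -0.0228]
tcp_rot: [0.451, -0.545, 0.545, -0.451]
force: [-0.5, 1.1, -0.1]
opening: 1.0
```

>>> move_arm(moves=[[0,0,0,0,0,0,50],[0,0,0,0,0,0,50],[0,0,0,0,0,0,50],[0,0,0,0,0,0,50],[0,0,0,0,0,0,50]])

```text
time: 9.62
ee_pos: [0.5197, 0.2782, -0.0228]
tcp_rot: [0.451, -0.545, 0.545, -0.451]
force: [-0.7, -1.1, 0.9]
opening: 0.643
```

>>> move_arm(moves=[[0,0,-8,0,0,0,50],[1,0,-12,0,0,0,50],[3,0,-15,0,0,0,50],[0,0,0,0,0,0,50]])

```text
time: 10.12
ee_pos: [0.4825, 0.2812, -0.0228]
tcp_rot: [-0.452, 0.544, -0.544, 0.451]
force: [0.7, 0.7, -0.3]
opening: 0.649
```

```bash
python3 - <<'E'
from h import *
go([.5196,.2782,-.02],-10.8); print(status.read_state()["q"].round(2))
p,d,W=cloud("side"); crop(p,(190,240,350,380),5,"pics/c12.png")
E
```

```text
pos [ 0.4825  0.2812 -0.0228] t 10.12 f [ 0.7  0.7 -0.3] tau [0.04 0.11 0.01] open 59.5
rotvec [0.0012 0.0031 0.0007] shift now-axes [-3.9 -2.8 37. ] shift final-axes [-4.  -2.8 37. ]
[-0.43  0.63 -0.26  1.93  0.27  0.62 -2.63]
```

View pics/c12.png

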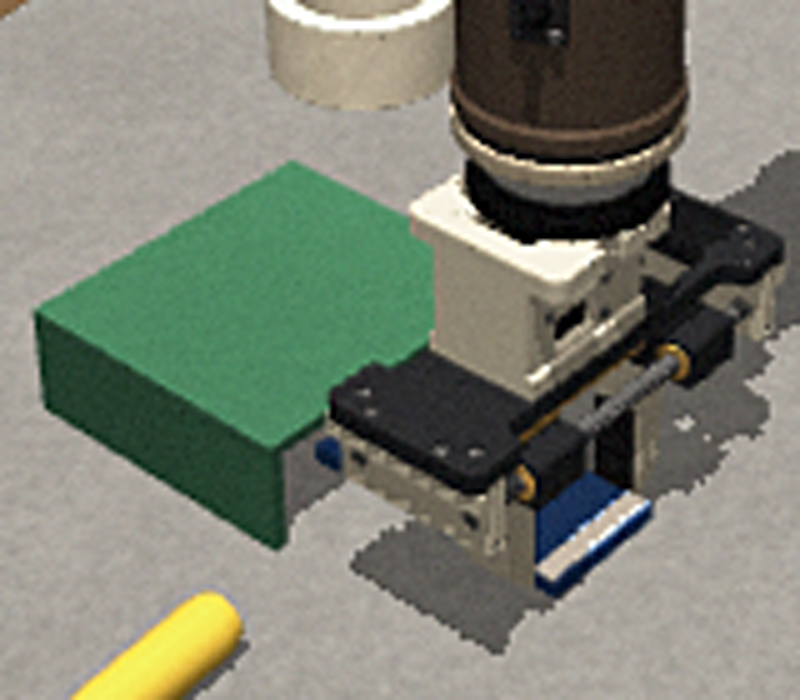

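>>> move_arm(moves=[[5,0,-16,0,-0.02,0,50],[6,0,-16,0,-0.02,0,50],[6,0,-16,0,-0.02,0,50],[7,0,-16,0,-0.02,0,50],[0,0,0,0,0,0,50]])

```text
time: 10.8
ee_pos: [0.417, 0.267, -0.0227]
tcp_rot: [0.473, -0.526, 0.526, -0.472]
force: [0.0, -0.4, -0.6]
opening: 0.648
```

```bash
python3 - <<'E'
from h import *
go([.4,.2782,-.02],-6); print(status.read_state()["q"].round(2))
p,d,W=cloud("side"); crop(p,(190,240,350,380),5,"pics/c13.png")
p,d,W=cloud("top"); crop(p,(150,190,310,310),5,"pics/c14.png")
E
```

```text
pos [ 0.417   0.267  -0.0227] t 10.8 f [ 0.  -0.4 -0.6] tau [ 0.02  0.07 -0.03] open 59.5
rotvec [ 0.0005 -0.002   0.0006] shift now-axes [ -9.3  -2.7 -18.1] shift final-axes [ -9.4  -2.7 -18.1]
[-0.47  0.56 -0.28  2.08  0.29  0.53 -2.64]
```

View pics/c13.png

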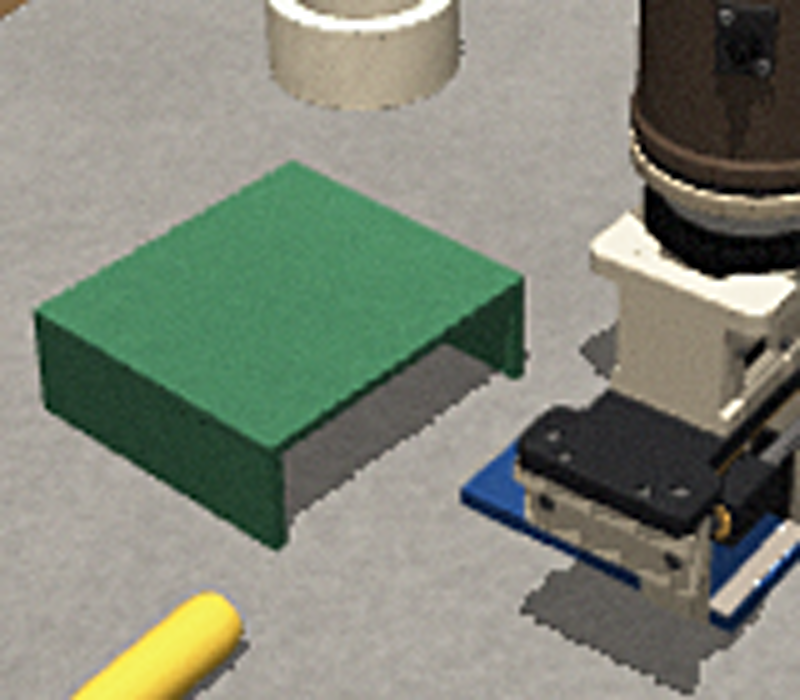

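View pics/c14.png

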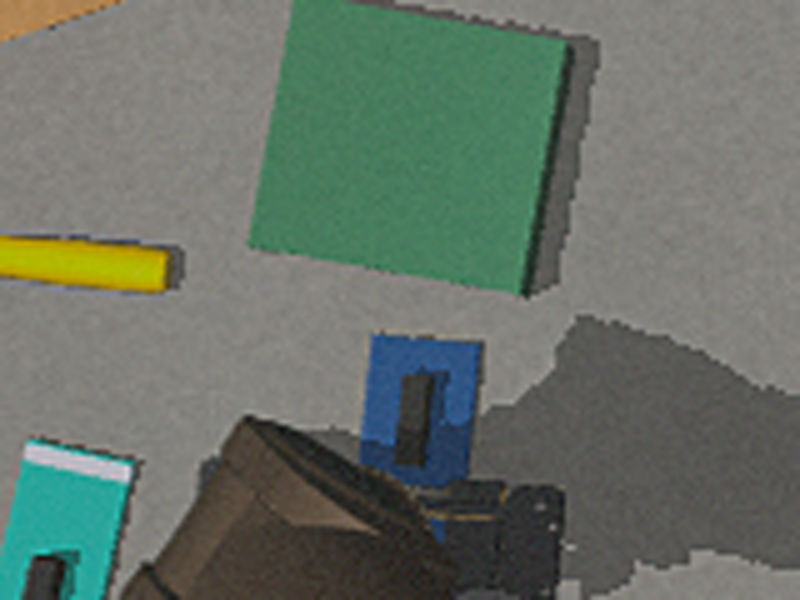

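>>> move_arm(moves=[[20,0,0,0,0,0,50],[25,0,0,0,0,0,50],[25,0,0,0,0,0,50],[0,0,0,0,0,0,50],[0,0,0,0,0,0,91.8],[0,0,0,0,0,0,91.8],[0,0,0,0,0,0,91.8]])

```text
time: 11.78
ee_pos: [0.4103, 0.1982, -0.0228]
tcp_rot: [-0.473, 0.526, -0.526, 0.473]
force: [-0.1, 0.0, -0.1]
opening: 0.924
```

>>> move_arm(moves=[[0,-30,0,0,0,0,91.8],[0,-60,0,0,0,0,91.8],[60,-40,0,0,0,0,91.8],[60,0,0,0,0,0,91.8],[60,0,0,0,0,0,91.8],[60,0,0,0,0,0,91.8],[0,0,0,0,0,0,91.8]])

```text
time: 12.65
ee_pos: [0.3843, -0.0371, 0.1018]
tcp_rot: [0.471, -0.528, 0.528, -0.47]
force: [-0.6, -0.7, 0.2]
opening: 0.998
```

```bash
python3 - <<'E'
from h import *
go([.4,.2782,-.02],-6); print(status.read_state()["q"].round(2))
p,d,W=cloud("side"); np.savez("side1.npz",p=p,d=d,W=W); cv2.imwrite("pics/s15.png",p[:,:,::-1])
p,d,W=cloud("top"); np.savez("top1.npz",p=p,d=d,W=W);cv2.imwrite("pics/t15.png",p[:,:,::-1])
E
```

```text
pos [ 0.3843 -0.0371  0.1018] t 12.65 f [-0.6 -0.7  0.2] tau [0.06 0.01 0.01] open 91.6
rotvec [ 0.0006 -0.01    0.0016] shift now-axes [-315.2  121.3  -20.4] shift final-axes [-315.2  121.8  -17.3]
[ 0.23  0.21 -0.31  2.22  0.1   0.73 -1.83]
```

View pics/s15.png

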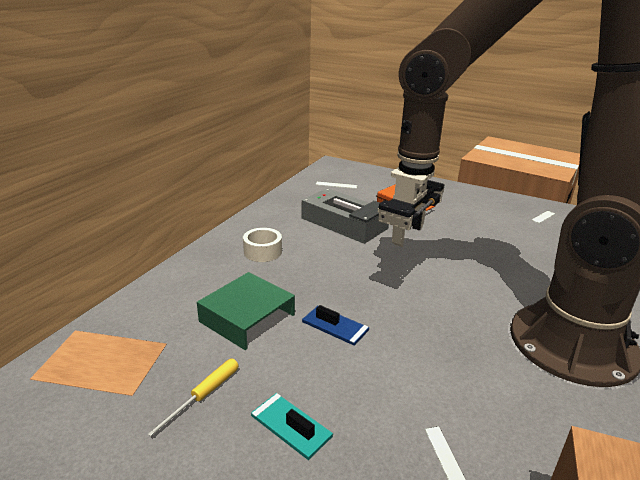

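View pics/t15.png

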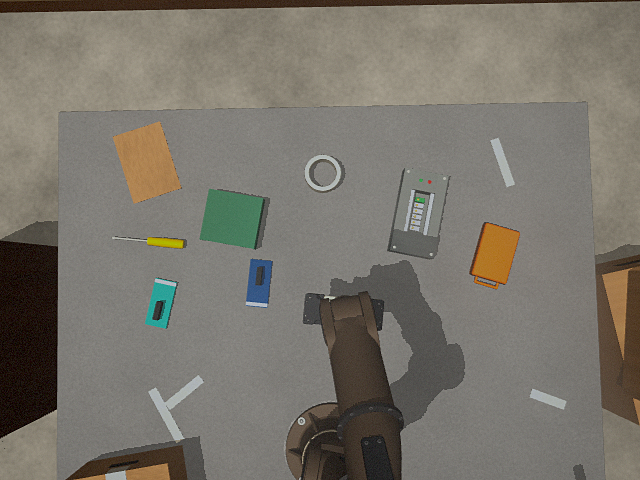

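```bash
python3 - <<'E'
from h import *
D=np.load("top1.npz");p,W=D["p"].astype(int),D["W"]
r,g,b=p[...,0],p[...,1],p[...,2]
z=np.zeros((480,640),bool); z[255:312,240:278]=1
blue=(b>r*1.5)&(b>g*1.2); wh=(r>150)&(b>150)&(g>150); 
m=cv2.morphologyEx((z&(blue|wh)).astype(np.uint8),cv2.MORPH_OPEN,np.ones((2,2),np.uint8))>0
print("cover",m.sum(),rect(m,"top",.008)); print("stripe",rect(z&wh,"top",.008))
rib=z&(W[...,2]>.022); print("rib",rib.sum(),rect(rib,"top",.032),np.median(W[rib],0))
# side
D=np.load("side1.npz");p,W=D["p"].astype(int),D["W"];r,g,b=p[...,0],p[...,1],p[...,2]
z=np.zeros((480,640),bool); z[300:350,295:375]=1
dark=z&(r<40)&(b<45)
top=z&(W[...,2]>.027)&(W[...,2]<.04); print("side rib top",top.sum(),np.median(W[top],0),rect(top,"side",.032))
crop(D["p"],(295,295,380,350),9,"pics/c16.png")
crop(D["p"],(360,150,460,260),7,"pics/c17.png")
T=status.read_state(); M=R.from_quat(T["tcp_rot"]).as_matrix();T=T["ee_pos"]
for x in(-.046,.046):
  for y in(-.03,-.025,-.02,-.015,0.008):
    print(x,y,[ ((proj("side",T+M@[x,y,z])[0]-[360,150])*7).round() for z in(-.0095,.0095)])
E
```

```text
cover 911 ((452.44757080078125, 187.86605834960938), (63.37559127807617, 133.30972290039062), 83.14887237548828)
stripe ((397.694091796875, 198.301025390625), (59.11454391479492, 12.294695854187012), 83.0733642578125)
rib 102 ((470.528564453125, 188.86502075195312), (18.025531768798828, 61.29701232910156), 82.40042114257812) [0.47455556 0.18855208 0.0325134 ]
side rib top 134 [0.47010718 0.19042738 0.03082217] ((469.82635498046875, 192.1268310546875), (25.49042320251465, 56.12373733520508), 85.3463363647461)
-0.046 -0.03 [array([285., 655.]), array([231., 637.])]
-0.046 -0.025 [array([283., 668.]), array([229., 651.])]
-0.046 -0.02 [array([282., 682.]), array([228., 665.])]
-0.046 -0.015 [array([280., 696.]), array([226., 678.])]
-0.046 0.008 [array([273., 757.]), array([219., 740.])]
0.046 -0.03 [array([403., 544.]), array([351., 529.])]
0.046 -0.025 [array([401., 557.]), array([349., 542.])]
0.046 -0.02 [array([400., 570.]), array([348., 555.])]
0.046 -0.015 [array([398., 584.]), array([346., 568.])]
0.046 0.008 [array([390., 643.]), array([338., 627.])]
```

View pics/c16.png

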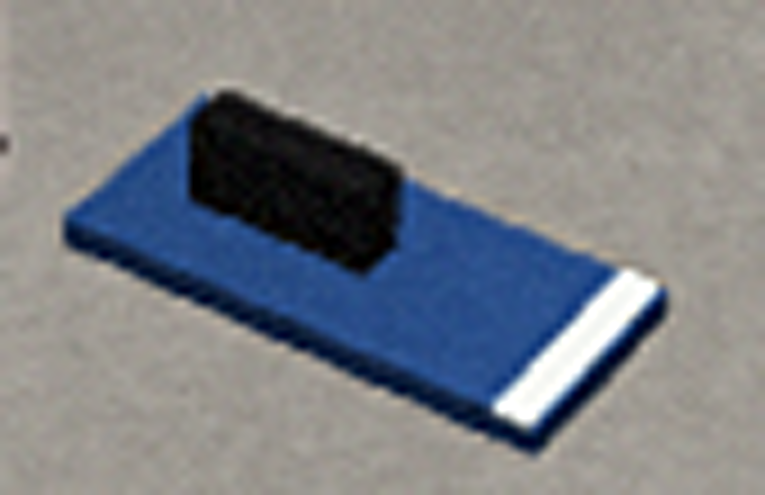

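View pics/c17.png

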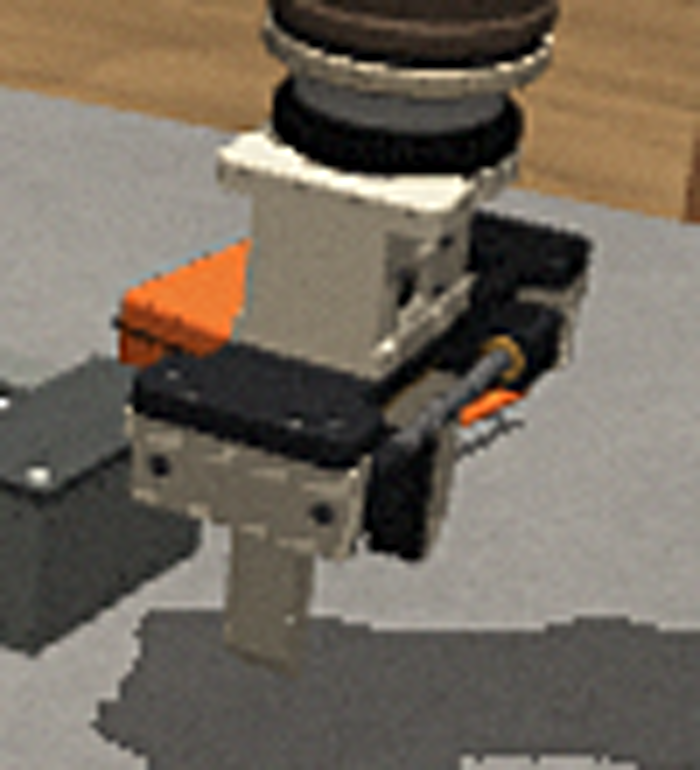

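```bash
python3 - <<'E'
from h import *
go([.4715,.187,.06],-7)
E
```

```text
pos [ 0.3855 -0.0331  0.102 ] t 12.75 f [ 0.8  0.7 -0.5] tau [ 0.02 -0.04 -0.03] open 91.7
rotvec [-0.0003  0.0133 -0.0001] shift now-axes [-228.1   42.    61.6] shift final-axes [-228.9   42.    58.5]
```

>>> move_arm(moves=[[-57,0,14.5,0,0.013,0,91.8],[-57,0,14.5,0,0,0,91.8],[-57,10,14.5,0,0,0,91.8],[-57,32,14.5,0,0,0,91.8],[0,0,0,0,0,0,91.8],[0,0,0,0,0,0,91.8]])

```text
time: 13.5
ee_pos: [0.4671, 0.1843, 0.0616]
tcp_rot: [-0.47, 0.529, -0.528, 0.469]
force: [-0.7, -0.6, 0.5]
opening: 0.998
```

```bash
python3 - <<'E'
from h import *
go([.4715,.187,-.013],-7)
p,d,W=cloud("side"); crop(p,(270,220,390,350),5,"pics/c18.png")
T=status.read_state(); M=R.from_quat(T["tcp_rot"]).as_matrix();T=T["ee_pos"]
for x in(-.046,.046):
  for y in(-.03,-.024,-.018):
    print(x,y,[ ((proj("side",T+M@[x,y,z])[0]-[270,220])*5).round() for z in(-.0095,.0095)])
p,d,W=cloud("top"); crop(p,(200,220,320,320),6,"pics/c19.png")
E
```

```text
pos [0.4671 0.1843 0.0616] t 13.5 f [-0.7 -0.6  0.5] tau [ 0.04  0.01 -0.  ] open 91.6
rotvec [0.0014 0.0049 0.0005] shift now-axes [-3.2 74.6  4.2] shift final-axes [-3.2 74.6  4. ]
-0.046 -0.03 [array([265., 390.]), array([225., 374.])]
-0.046 -0.024 [array([264., 402.]), array([225., 386.])]
-0.046 -0.018 [array([264., 415.]), array([224., 398.])]
0.046 -0.03 [array([385., 286.]), array([347., 271.])]
0.046 -0.024 [array([384., 298.]), array([346., 283.])]
0.046 -0.018 [array([384., 309.]), array([346., 295.])]
```

View pics/c18.png

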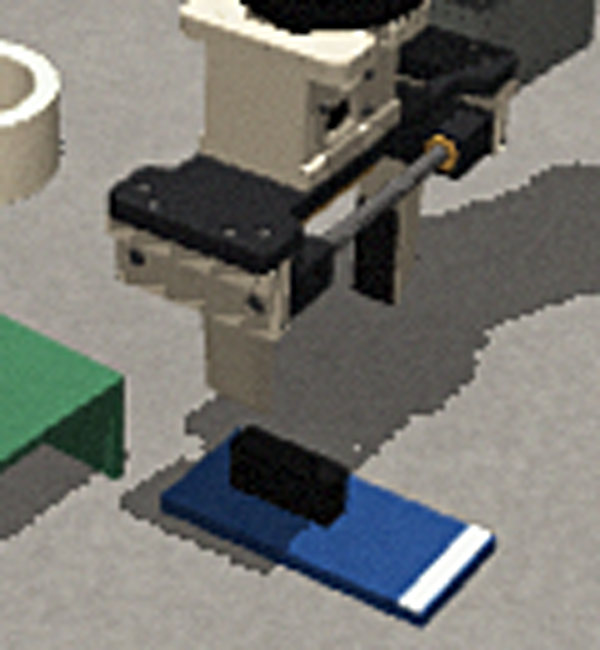

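View pics/c19.png

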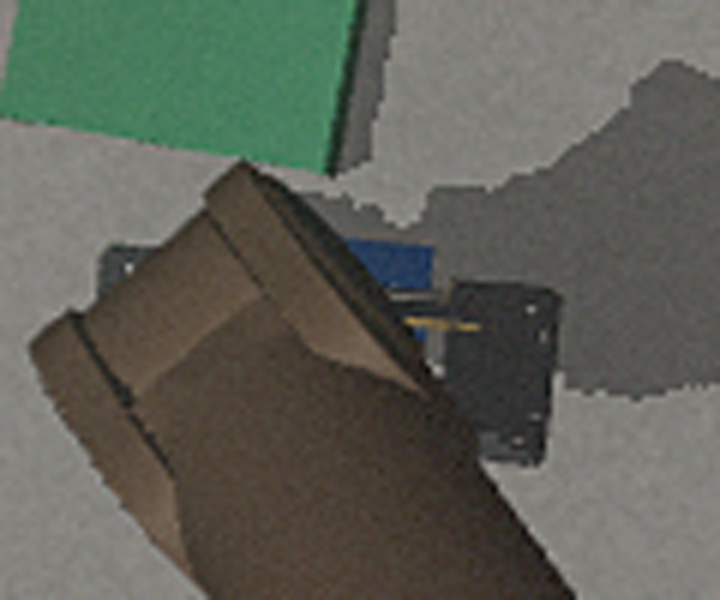

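>>> move_arm(moves=[[-6,20,4,0,0,0,91.8],[0,30,0,0,0,0,91.8],[0,16,0,0,0,0,91.8],[0,4,0,0,0,0,91.8],[0,0,0,0,0,0,91.8]])

```text
time: 14.22
ee_pos: [0.4732, 0.1884, -0.0075]
tcp_rot: [0.469, -0.529, 0.529, -0.469]
force: [-0.5, -0.5, -0.0]
opening: 1.0
```

```bash
python3 - <<'E'
from h import *
go([.4715,.190,-.013],-7)
p,d,W=cloud("side"); crop(p,(290,270,390,350),7,"pics/c20.png")
T=status.read_state(); M=R.from_quat(T["tcp_rot"]).as_matrix();T=T["ee_pos"]
for x in(-.046,.046):
  for y in(-.03,-.024,-.018):
    print(x,y,[ ((proj("side",T+M@[x,y,z])[0]-[290,270])*7).round() for z in(-.0095,.0095)])
E
```

```text
pos [ 0.4732  0.1884 -0.0075] t 14.22 f [-0.5 -0.5 -0. ] tau [ 0.1   0.01 -0.03] open 91.8
rotvec [-0.0005  0.0015 -0.0002] shift now-axes [-1.4  5.5 -1.9] shift final-axes [-1.4  5.5 -1.9]
-0.046 -0.03 [array([198., 393.]), array([144., 369.])]
-0.046 -0.024 [array([197., 409.]), array([144., 385.])]
-0.046 -0.018 [array([196., 426.]), array([143., 401.])]
0.046 -0.03 [array([363., 240.]), array([312., 219.])]
0.046 -0.024 [array([362., 256.]), array([311., 234.])]
0.046 -0.018 [array([361., 271.]), array([310., 250.])]
```

View pics/c20.png

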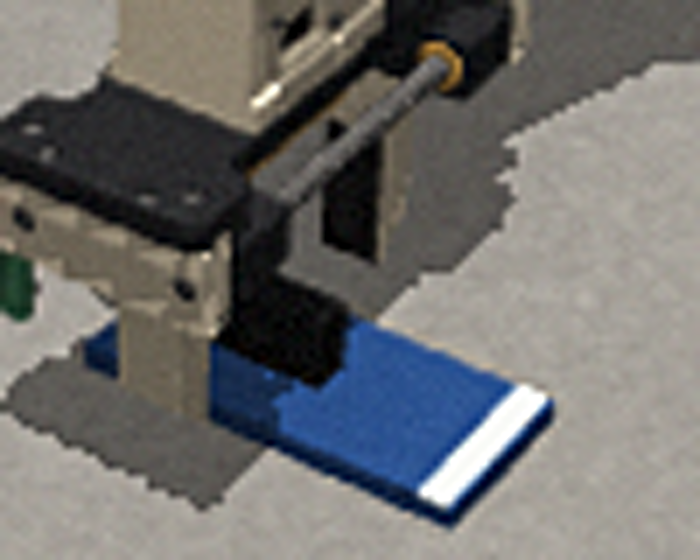

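>>> move_arm(moves=[[0,5,-1,0,0,0,91.8],[0,0,0,0,0,0,8],[0,0,0,0,0,0,8],[0,0,0,0,0,0,8],[0,0,0,0,0,0,8],[0,0,0,0,0,0,8],[0,0,0,0,0,0,8],[0,0,0,0,0,0,8]], grip_force=45)

```text
time: 15.28
ee_pos: [0.4719, 0.1886, -0.013]
tcp_rot: [0.469, -0.529, 0.529, -0.469]
force: [0.0, -0.3, 0.4]
opening: 0.286
```

>>> move_arm(moves=[[0,0,0,0,0,0,8],[0,0,0,0,0,0,8]])

```text
time: 15.52
ee_pos: [0.4719, 0.1886, -0.013]
tcp_rot: [0.469, -0.529, 0.529, -0.469]
force: [-0.2, 0.6, -0.7]
opening: 0.146
```

```bash
python3 - <<'E'
from h import *
go([.4715,.190,-.013],-7)
p,d,W=cloud("side"); crop(p,(290,270,390,350),7,"pics/c21.png")
E
```

```text
pos [ 0.4719  0.1886 -0.013 ] t 15.53 f [-0.2  0.6 -0.7] tau [-0.   -0.    0.03] open 13.4
rotvec [0.     0.0019 0.0001] shift now-axes [-1.4  0.  -0.5] shift final-axes [-1.4  0.  -0.5]
```

View pics/c21.png

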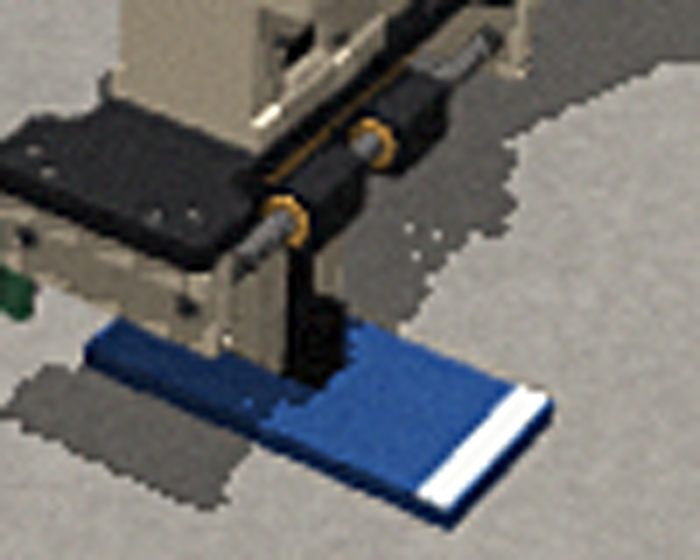

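```bash
cat >> h.py <<'E'
BAY=np.array([.6322,-.2489,.052]); BY=-12.5; AX,AN=.0195,-.013
def tcp_for(tx,tz,tilt,lat=0,yaw=BY):
    a=np.radians(yaw); t=np.radians(tilt)
    ex=np.array([np.cos(a),np.sin(a),0]);ey=np.array([-np.sin(a),np.cos(a),0]);ez=np.array([0,0,1.])
    e=np.cos(t)*ex+np.sin(t)*ez; n=-np.sin(t)*ex+np.cos(t)*ez
    b=np.radians(BY); bx=np.array([np.cos(b),np.sin(b),0]);by=np.array([-np.sin(b),np.cos(b),0])
    return BAY+(tx*bx+lat*by+tz*ez)/1000+e*(.065+AX)+n*AN
def gob(tx,tz,tilt,lat=0,yaw=BY): go(tcp_for(tx,tz,tilt,lat,yaw),yaw,tilt)
def where(tilt_yaw=True):
    # implied toe position in bay frame from measured pose
    s=status.read_state(); M=R.from_quat(s["tcp_rot"]).as_matrix(); e=M[:,2]; n=-M[:,1]
    toe=s["ee_pos"]-n*AN-e*(.065+AX); b=np.radians(BY)
    bx=np.array([np.cos(b),np.sin(b),0]);by=np.array([-np.sin(b),np.cos(b),0]); d=(toe-BAY)*1000
    print("toe bay x,y,z",np.round([d@bx,d@by,d[2]],1),"tilt",np.degrees(np.arcsin(e[2])).round(2),"yaw",np.degrees(np.arctan2(e[1],e[0])).round(2),"roll",np.degrees(np.arcsin(M[2,0])).round(2),"f",s["force"].round(1),"t",s["time"].round(2),"open",(s["opening"]*91.8).round(1))
E
python3 - <<'E'
from h import *
gob(-45,60,0); gob(-45,60,10); where()
E
```

```text
pos [ 0.4719  0.1886 -0.013 ] t 15.57 f [-0.1 -0.9 -0.2] tau [-0.01  0.03  0.04] open 13.9
rotvec [0.     0.0979 0.0001] shift now-axes [ 419. -112.  251.] shift final-axes [ 392.4 -112.   290.7]
pos [ 0.4719  0.1886 -0.013 ] t 15.57 f [-0.1 -0.9 -0.2] tau [-0.01  0.03  0.04] open 13.9
rotvec [ 0.1744  0.0976 -0.0084] shift now-axes [ 419.1 -126.8  251.9] shift final-axes [392.4 -74.3 309.3]Traceback (most recent call last):
  File "<stdin>", line 2, in <module>
  File "h.py", line 53, in where
    print("toe bay x,y,z",np.round([d@bx,d@by,d[2]],1),"tilt",np.degrees(np.arcsin(e[2])).round(2),"yaw",np.degrees(np.arctan2(e[1],e[0])).round(2),"roll",np.degrees(np.arcsin(M[2,0])).round(2),"f",s["force"].round(1),"t",s["time"].round(2),"open",(s["opening"]*91.8).round(1))
                                                                                                                                                                                                                              ^^^^^^^^^^^^^^^
AttributeError: 'float' object has no attribute 'round'
```

>>> move_arm(moves=[[0,-15,0,0,0,0,8],[0,-40,0,0,0,0,8],[0,-50,0,0,0,0,8],[0,-40,0,0,0,0,8],[0,0,0,0,0,0,8]])

```text
time: 16.2
ee_pos: [0.4738, 0.1898, 0.1359]
tcp_rot: [0.467, -0.528, 0.53, -0.471]
force: [-0.3, -0.6, -1.3]
opening: 0.15
```

```bash
python3 - <<'E'
from h import *
gob(-45,90,0);where()
E
```

```text
pos [0.4738 0.1898 0.1359] t 16.2 f [-0.3 -0.6 -1.3] tau [ 0.07 -0.08 -0.07] open 13.8
rotvec [-0.0056  0.0978 -0.0036] shift now-axes [420.4   7.  249.2] shift final-axes [394.    6.9 289.1]Traceback (most recent call last):
  File "<stdin>", line 2, in <module>
  File "h.py", line 53, in where
    print("toe bay x,y,z",np.round([d@bx,d@by,d[2]],1),"tilt",np.degrees(np.arcsin(e[2])).round(2),"yaw",np.degrees(np.arctan2(e[1],e[0])).round(2),"roll",np.degrees(np.arcsin(M[2,0])).round(2),"f",s["force"].round(1),"t",s["time"].round(2),"open",(s["opening"]*91.8).round(1))
                                                                                                                                                                                                                              ^^^^^^^^^^^^^^^
AttributeError: 'float' object has no attribute 'round'
```

>>> move_arm(moves=[[0,0,0,0,0.098,0,8],[50,0,36,0,0,0,8],[50,0,36,0,0,0,8],[50,0,36,0,0,0,8],[50,0,36,0,0,0,8],[50,0,36,0,0,0,8],[50,0,36,0,0,0,8]])

```text
time: 17.08
ee_pos: [0.6176, -0.1527, 0.1313]
tcp_rot: [-0.443, 0.552, -0.551, 0.442]
force: [1.5, 0.4, -1.7]
opening: 0.146
```

>>> move_arm(moves=[[50,0,36,0,0,0,8],[20,0,20,0,0,0,8],[0,0,0,0,0,0,8],[0,0,0,0,0,0,8]])

```text
time: 17.58
ee_pos: [0.6566, -0.2299, 0.1312]
tcp_rot: [-0.443, 0.552, -0.55, 0.443]
force: [-0.6, -0.1, -1.1]
opening: 0.146
```

```bash
sed -i 's/s\["time"\].round(2)/round(s["time"],2)/; s/(s\["opening"\]\*91.8).round(1))$/round(s["opening"]*91.8,1))/' h.py; python3 - <<'E'
from h import *
where(); gob(-45,90,0); gob(-45,60,10)
p,d,W=cloud("side"); cv2.imwrite("pics/s22.png",p[:,:,::-1])
p,d,W=cloud("top"); cv2.imwrite("pics/t22.png",p[:,:,::-1])
E
```

```text
toe bay x,y,z [-64.8  23.7  92.3] tilt -0.11 yaw -12.44 roll -0.06 f [-0.6 -0.1 -1.1] t 17.57 open 13.4
pos [ 0.6566 -0.2299  0.1312] t 17.57 f [-0.6 -0.1 -1.1] tau [ 0.03 -0.   -0.01] open 13.4
rotvec [ 0.0019  0.001  -0.0011] shift now-axes [23.8  2.1 19.8] shift final-axes [23.8  2.2 19.8]
pos [ 0.6566 -0.2299  0.1312] t 17.57 f [-0.6 -0.1 -1.1] tau [ 0.03 -0.   -0.01] open 13.4
rotvec [ 0.1765  0.0009 -0.0012] shift now-axes [23.9 17.2 20.8] shift final-axes [23.8 20.6 17.5]
```

View pics/s22.png

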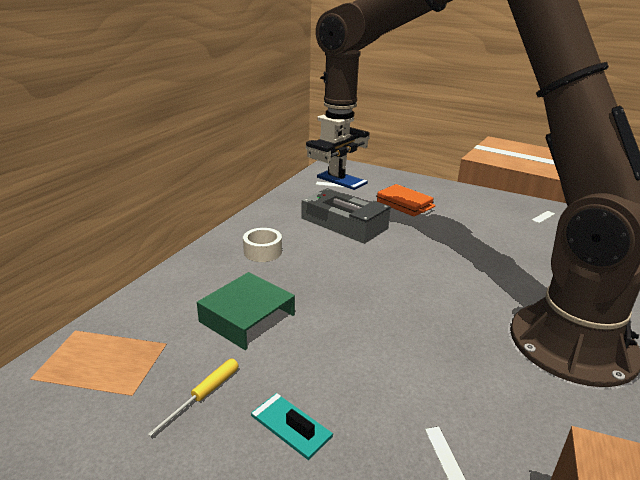

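View pics/t22.png

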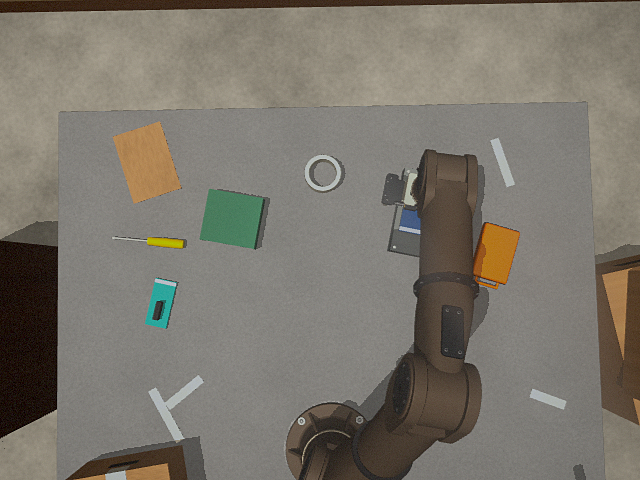

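```bash
python3 - <<'E'
from h import *
gob(-45,40,10)
E
```

```text
pos [ 0.6569 -0.2295  0.1319] t 17.68 f [ 0.1 -0.8 -0.9] tau [ 0.08 -0.02  0.  ] open 14.0
rotvec [ 0.1754  0.0019 -0.001 ] shift now-axes [24.3 37.9 20.5] shift final-axes [24.3 41.  13.6]
```

>>> move_arm(moves=[[0,0,0,0.088,0,0,8],[0,0,0,0.088,0,0,8],[24,20,9,0,0,0,8],[0,20,5,0,0,0,8],[0,0,0,0,0,0,8]])

```text
time: 18.3
ee_pos: [0.6717, -0.2576, 0.0932]
tcp_rot: [0.403, -0.502, 0.596, -0.48]
force: [-1.0, 1.0, -1.5]
opening: 0.151
```

```bash
cat >> h.py <<'E'
def show(n,name,box,f,p,extra=None):
    s=status.read_state(); M=R.from_quat(s["tcp_rot"]).as_matrix(); e=M[:,2]; nn=-M[:,1]; yy=np.cross(nn,e)
    C=s["ee_pos"]-nn*AN-e*AX
    l,t,r,b=box; im=cv2.resize(p[t:b,l:r,::-1],None,fx=f,fy=f,interpolation=cv2.INTER_CUBIC).copy()
    def dr(Q,col):
        q=((proj(n,Q)-[l,t]+.5)*f).round().astype(int); cv2.polylines(im,[q.reshape(-1,1,2)],True,col,1)
    for h in(0,.008): dr([C+e*x+yy*y+nn*h for x,y in((-.065,-.03),(.065,-.03),(.065,.03),(-.065,.03))],(0,0,255) if h else (0,255,255))
    b_=np.radians(BY); bx=np.array([np.cos(b_),np.sin(b_),0]);by=np.array([-np.sin(b_),np.cos(b_),0])
    def B(x,y,z): return BAY+bx*x/1000+by*y/1000+np.array([0,0,z/1000])
    dr([B(-53,-60,8),B(120,-60,8),B(120,60,8),B(-53,60,8)],(0,255,0)); dr([B(-53,-32.5,8),B(65,-32.5,8),B(65,32.5,8),B(-53,32.5,8)],(255,0,255))
    dr([B(-110,-60,20),B(-53,-60,20),B(-53,60,20),B(-110,60,20)],(255,255,0))
    cv2.imwrite(name,im)
E
python3 - <<'E'
from h import *
where(); gob(-45,40,10)
p,d,W=cloud("side"); show("side","pics/s23.png",(290,150,400,245),7,p)
p,d,W=cloud("top"); show("top","pics/t23.png",(370,150,470,270),5,p)
E
```

```text
toe bay x,y,z [-45.   -0.   39.5] tilt 9.9 yaw -12.44 roll -0.06 f [-1.   1.  -1.5] t 18.3 open 13.9
pos [ 0.6717 -0.2576  0.0932] t 18.3 f [-1.   1.  -1.5] tau [0.12 0.23 0.01] open 13.9
rotvec [ 0.0017  0.001  -0.0013] shift now-axes [ 0.  -0.7  0.1] shift final-axes [ 0.  -0.7  0.1]
```

View pics/s23.png

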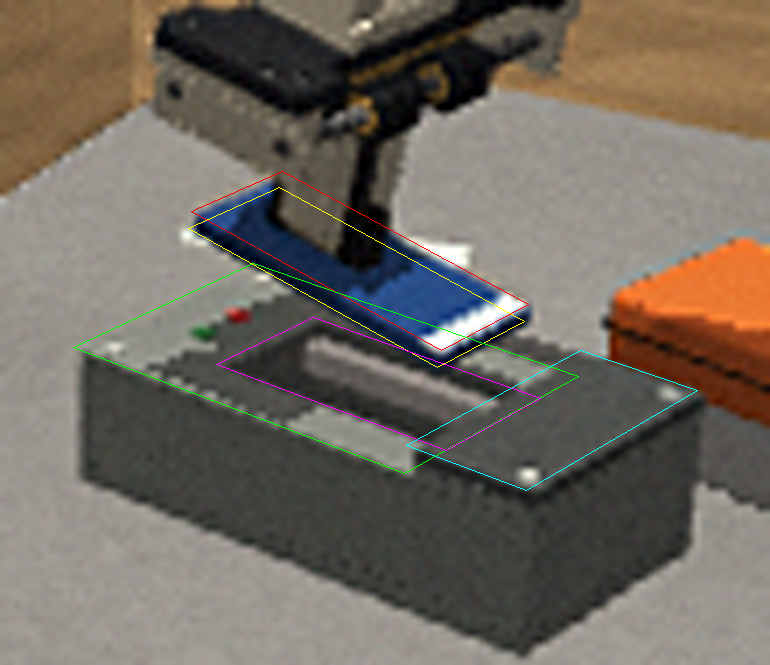

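View pics/t23.png

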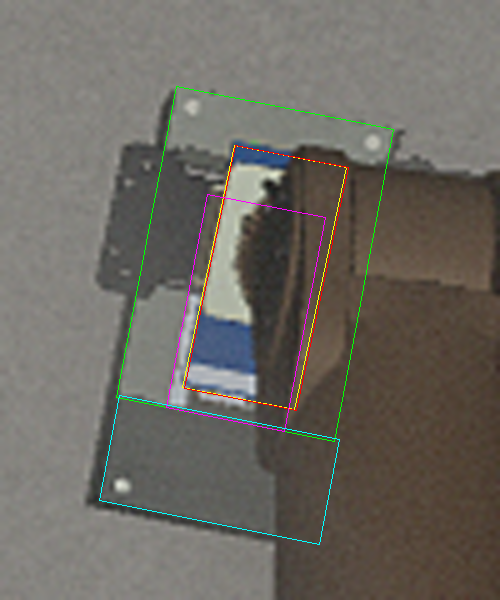

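```bash
python3 - <<'E'
from h import *
gob(-44.5,6,10)
E
```

```text
pos [ 0.6727 -0.2577  0.0951] t 18.4 f [ 1.1  0.4 -1.1] tau [0.12 0.19 0.03] open 13.5
rotvec [-0.001   0.0015 -0.0011] shift now-axes [ 0.2 34.6 -6.7] shift final-axes [ 0.2 34.6 -6.6]
```

>>> move_arm(moves=[[0,12,-2,0,0,0,8],[0,12,-2,0,0,0,8],[0,9,-1.3,0,0,0,8],[0,0,0,0,0,0,8],[0,0,0,0,0,0,8]])

```text
time: 19.02
ee_pos: [0.6731, -0.2596, 0.0618]
tcp_rot: [0.402, -0.501, 0.598, -0.48]
force: [0.2, -0.0, -1.1]
opening: 0.148
```

```bash
python3 - <<'E'
from h import *
where(); gob(-44.5,6,10)
p,d,W=cloud("side"); show("side","pics/s24.png",(290,150,400,245),7,p); crop(p,(290,150,400,245),7,"pics/s24b.png")
p,d,W=cloud("top"); show("top","pics/t24.png",(370,150,470,270),5,p)
E
```

```text
toe bay x,y,z [-43.2  -1.5   7.8] tilt 10.1 yaw -12.51 roll 0.0 f [ 0.2 -0.  -1.1] t 19.02 open 13.6
pos [ 0.6731 -0.2596  0.0618] t 19.02 f [ 0.2 -0.  -1.1] tau [ 0.1   0.23 -0.01] open 13.6
rotvec [-0.0018 -0.0001  0.    ] shift now-axes [-1.6  1.7 -1.6] shift final-axes [-1.6  1.7 -1.6]
```

View pics/s24.png

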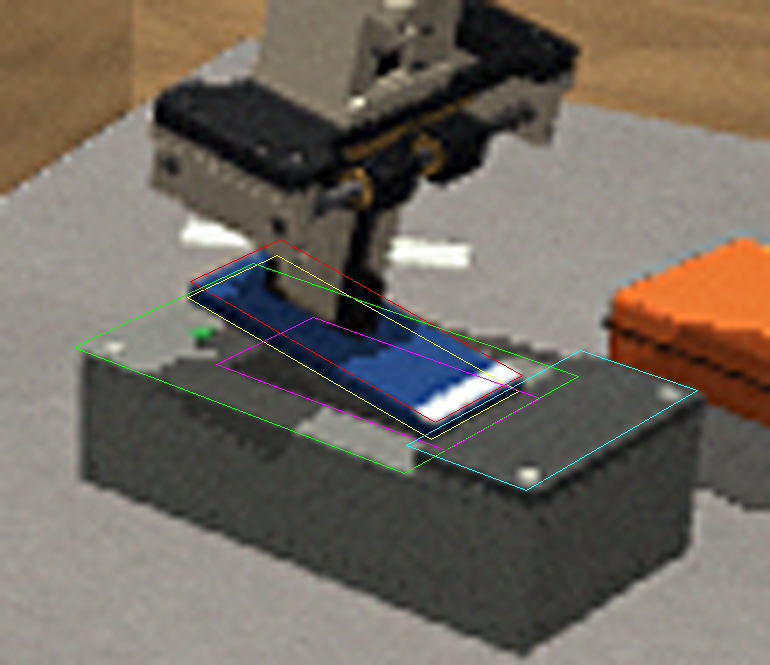

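View pics/t24.png

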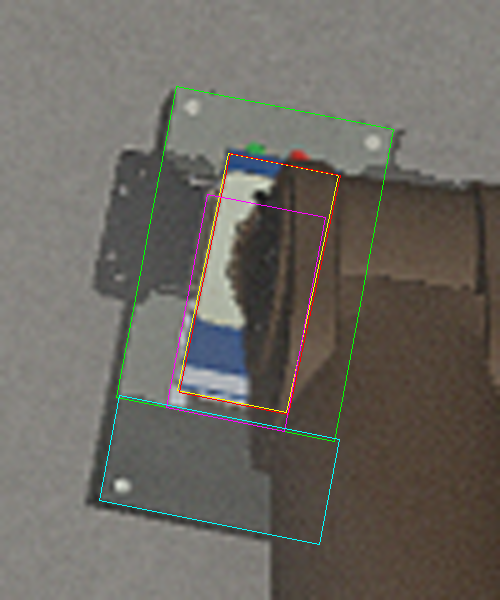

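>>> move_arm(moves=[[-1,3,-1,0,0,0,8],[0,2,-1,0,0,0,8],[0,0,0,0,0,0,8],[0,0,0,0,0,0,8]])

```text
time: 19.62
ee_pos: [0.6721, -0.2583, 0.0564]
tcp_rot: [0.402, -0.501, 0.598, -0.48]
force: [0.1, -0.1, -1.3]
opening: 0.148
```

```bash
python3 - <<'E'
from h import *
where(); gob(-46,1,10)
p,d,W=cloud("side"); show("side","pics/s25.png",(320,180,390,230),11,p)
where()
E
```

```text
toe bay x,y,z [-44.5  -0.5   2.4] tilt 10.09 yaw -12.51 roll 0.0 f [ 0.1 -0.1 -1.3] t 19.62 open 13.6
pos [ 0.6721 -0.2583  0.0564] t 19.62 f [ 0.1 -0.1 -1.3] tau [0.13 0.25 0.03] open 13.6
rotvec [-0.0015 -0.0001  0.    ] shift now-axes [-0.6  1.3 -1.8] shift final-axes [-0.6  1.3 -1.8]
toe bay x,y,z [-44.4  -0.6   2.5] tilt 10.09 yaw -12.51 roll 0.0 f [-0.3 -0.1 -1.4] t 19.68 open 13.7
```

View pics/s25.png

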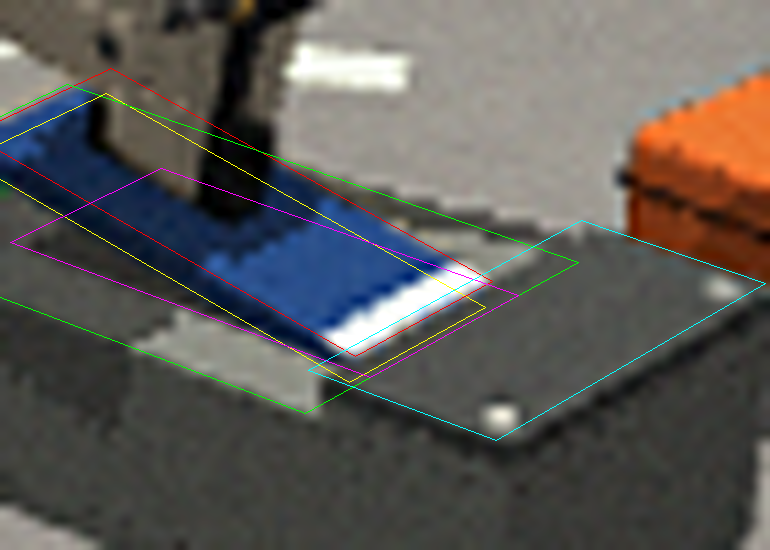

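>>> move_arm(moves=[[-0.5,1.2,-0.5,0,0,0,8],[0,0,0,0,0,0,8]])

```text
time: 19.92
ee_pos: [0.6718, -0.2577, 0.055]
tcp_rot: [0.402, -0.501, 0.598, -0.48]
force: [0.2, -0.6, -2.8]
opening: 0.151
```

>>> move_arm(moves=[[0,1,-0.2,0,0,0,8],[0,0,0,0,0,0,8]])

```text
time: 20.18
ee_pos: [0.6718, -0.2578, 0.054]
tcp_rot: [0.402, -0.501, 0.598, -0.48]
force: [-1.0, 0.0, -1.4]
opening: 0.149
```

```bash
python3 - <<'E'
from h import *
where()
E
```

```text
toe bay x,y,z [-44.9  -0.1   0. ] tilt 10.07 yaw -12.51 roll 0.0 f [-1.   0.  -1.4] t 20.18 open 13.7
```

>>> move_arm(moves=[[0,0.8,-0.1,0,0,0,8],[0,0,0,0,0,0,8]])

```text
time: 20.42
ee_pos: [0.6721, -0.2578, 0.0534]
tcp_rot: [0.402, -0.501, 0.598, -0.48]
force: [-0.2, -0.8, 0.1]
opening: 0.148
```

>>> move_arm(moves=[[0,0.8,-0.1,0,0,0,8],[0,0,0,0,0,0,8]])

```text
time: 20.68
ee_pos: [0.6723, -0.2579, 0.0529]
tcp_rot: [0.402, -0.501, 0.598, -0.48]
force: [-0.0, 0.6, 2.9]
opening: 0.148
```

>>> move_arm(moves=[[0,-1.1,-1.8,0,0,0,8],[0,-0.7,-4,0,0,0,8],[0,-0.7,-4,0,0,0,8],[0,0,0,0,0,0,8]])

```text
time: 21.18
ee_pos: [0.6615, -0.2555, 0.0532]
tcp_rot: [0.402, -0.501, 0.598, -0.48]
force: [0.4, -0.2, 0.9]
opening: 0.154
```

```bash
python3 - <<'E'
from h import *
where()
E
```

```text
toe bay x,y,z [-55.4  -0.1  -0.7] tilt 10.05 yaw -12.51 roll 0.0 f [ 0.4 -0.2  0.9] t 21.18 open 14.1
```

>>> move_arm(moves=[[0,-1,-2.5,0,0,0,8],[0,-0.4,-2.5,0,0,0,8],[0,0,0,0,0,0,8]])

```text
time: 21.55
ee_pos: [0.6564, -0.2544, 0.0534]
tcp_rot: [0.402, -0.501, 0.598, -0.48]
force: [-1.0, -0.5, -1.1]
opening: 0.147
```

>>> move_arm(moves=[[0,-0.4,-2,0,0,0,8],[0,0,0,0,0,0,8]])

```text
time: 21.8
ee_pos: [0.6549, -0.254, 0.0537]
tcp_rot: [0.402, -0.501, 0.598, -0.48]
force: [0.4, -0.0, -2.5]
opening: 0.149
```

```bash
python3 - <<'E'
from h import *
where()
E
```

```text
toe bay x,y,z [-62.2  -0.1  -0.3] tilt 10.07 yaw -12.51 roll 0.0 f [ 0.4 -0.  -2.5] t 21.8 open 13.7
```

>>> move_arm(moves=[[0,-0.4,-2,0,0,0,8],[0,0,0,0,0,0,8]])

```text
time: 22.05
ee_pos: [0.6533, -0.2537, 0.054]
tcp_rot: [0.402, -0.501, 0.598, -0.48]
force: [2.0, 0.2, -1.9]
opening: 0.146
```

>>> move_arm(moves=[[0,-0.4,-2,0,0,0,8],[0,0,0,0,0,0,8]])

```text
time: 22.3
ee_pos: [0.6514, -0.2532, 0.0541]
tcp_rot: [0.402, -0.501, 0.598, -0.48]
force: [2.6, -0.7, -2.8]
opening: 0.147
```

```bash
python3 - <<'E'
from h import *
where()
p,d,W=cloud("side"); where(); crop(p,(290,150,400,245),7,"pics/s26.png"); p,d,W=cloud("top"); show("top","pics/t26.png",(370,150,470,270),5,p);where()
E
```

```text
toe bay x,y,z [-65.8  -0.    0. ] tilt 10.12 yaw -12.51 roll 0.0 f [ 2.6 -0.7 -2.8] t 22.3 open 13.5
toe bay x,y,z [-65.8  -0.1  -0. ] tilt 10.12 yaw -12.5 roll 0.0 f [ 1.9 -0.4 -2.8] t 22.35 open 13.4
toe bay x,y,z [-65.8  -0.   -0. ] tilt 10.11 yaw -12.51 roll -0.0 f [ 3.7 -1.4 -2.9] t 22.4 open 13.5
```

View pics/s26.png

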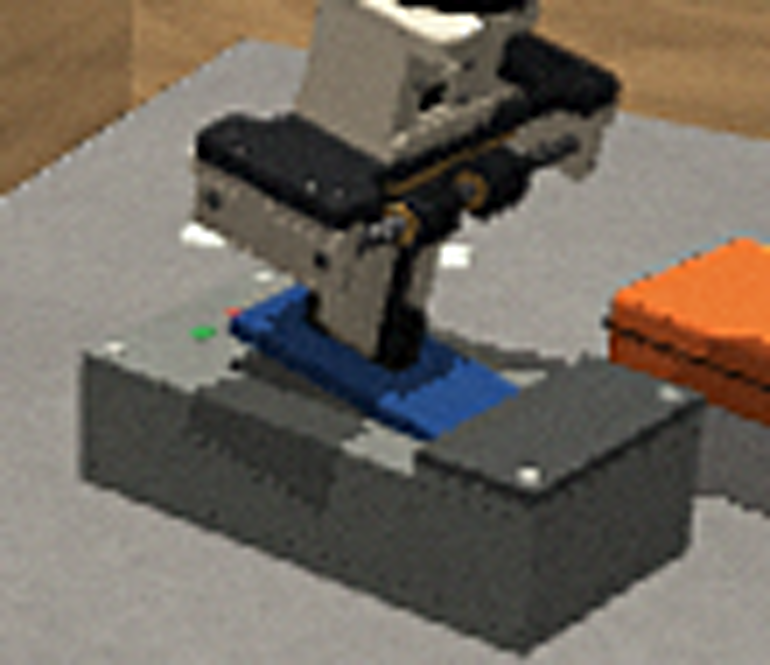

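View pics/t26.png

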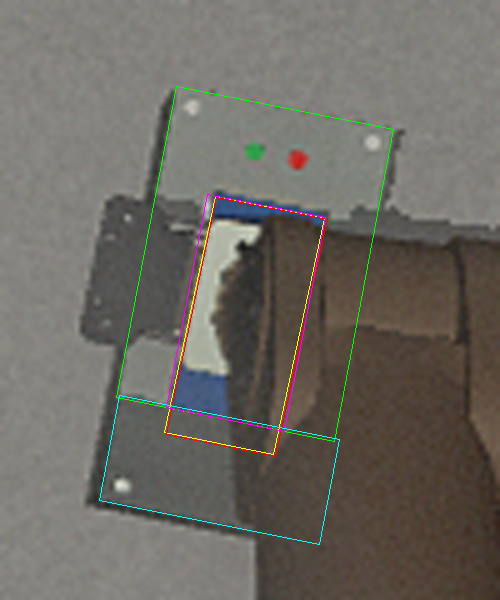

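>>> move_arm(moves=[[0,-0.3,-2.5,0,0,0,8],[0,0,0,0,0,0,8],[0,0,0,0,0,0,8]])

```text
time: 22.78
ee_pos: [0.649, -0.2527, 0.054]
tcp_rot: [0.402, -0.501, 0.598, -0.48]
force: [5.2, -0.6, -1.3]
opening: 0.149
```

```bash
python3 - <<'E'
from h import *
where()
for t in (6,3,1.0,0): gob(-68.5,0,t)
E
```

```text
toe bay x,y,z [-68.2  -0.   -0.1] tilt 10.13 yaw -12.51 roll 0.0 f [ 5.2 -0.6 -1.3] t 22.77 open 13.6
pos [ 0.649  -0.2527  0.054 ] t 22.77 f [ 5.2 -0.6 -1.3] tau [-0.12 -0.88 -0.01] open 13.6
rotvec [-0.0721 -0.0001  0.    ] shift now-axes [-0.   5.9 -1.4] shift final-axes [-0.  6. -1.]
pos [ 0.649  -0.2527  0.054 ] t 22.77 f [ 5.2 -0.6 -1.3] tau [-0.12 -0.88 -0.01] open 13.6
rotvec [-1.244e-01 -1.000e-04  0.000e+00] shift now-axes [-0.  10.3 -2.5] shift final-axes [-0.  10.5 -1.3]
pos [ 0.649  -0.2527  0.054 ] t 22.77 f [ 5.2 -0.6 -1.3] tau [-0.12 -0.88 -0.01] open 13.6
rotvec [-1.593e-01 -1.000e-04  0.000e+00] shift now-axes [-0.  13.1 -3.4] shift final-axes [-0.  13.5 -1.3]
pos [ 0.649  -0.2527  0.054 ] t 22.77 f [ 5.2 -0.6 -1.3] tau [-0.12 -0.88 -0.01] open 13.6
rotvec [-1.768e-01 -1.000e-04  0.000e+00] shift now-axes [-0.  14.6 -3.9] shift final-axes [-0.  15.  -1.3]
```

>>> move_arm(moves=[[0,3,-0.6,-0.035,0,0,8],[0,3,-0.4,-0.035,0,0,8],[0,3,-0.2,-0.035,0,0,8],[0,0,0,0,0,0,8]])

```text
time: 23.28
ee_pos: [0.6489, -0.2526, 0.0445]
tcp_rot: [0.427, -0.532, 0.571, -0.458]
force: [2.5, -0.8, 2.4]
opening: 0.146
```

```bash
python3 - <<'E'
from h import *
where()
for t in (1.0,0): gob(-68.3,-0.3,t)
E
```

```text
toe bay x,y,z [-68.1  -0.   -0.5] tilt 4.04 yaw -12.5 roll 0.0 f [ 2.5 -0.8  2.4] t 23.27 open 13.4
pos [ 0.6489 -0.2526  0.0445] t 23.27 f [ 2.5 -0.8  2.4] tau [ 0.   -0.34 -0.02] open 13.4
rotvec [-0.0531  0.      0.    ] shift now-axes [-0.   4.2 -1. ] shift final-axes [-0.   4.3 -0.8]
pos [ 0.6489 -0.2526  0.0445] t 23.27 f [ 2.5 -0.8  2.4] tau [ 0.   -0.34 -0.02] open 13.4
rotvec [-0.0706  0.      0.    ] shift now-axes [-0.   5.7 -1.3] shift final-axes [-0.   5.8 -0.9]
```

```bash
python3 - <<'E'
from h import *
p,d,W=cloud("side"); crop(p,(290,150,400,245),7,"pics/s27.png"); p,d,W=cloud("top"); show("top","pics/t27.png",(370,150,470,270),5,p);where()
E
```

```text
toe bay x,y,z [-68.2  -0.   -0.3] tilt 4.11 yaw -12.51 roll 0.0 f [ 3.4 -0.9 -0.2] t 23.38 open 13.6
```

View pics/s27.png

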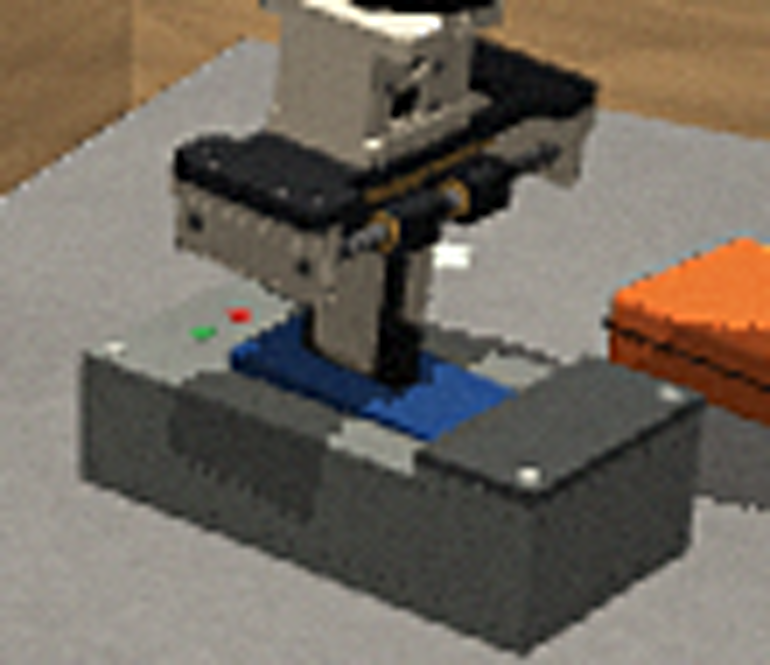

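View pics/t27.png

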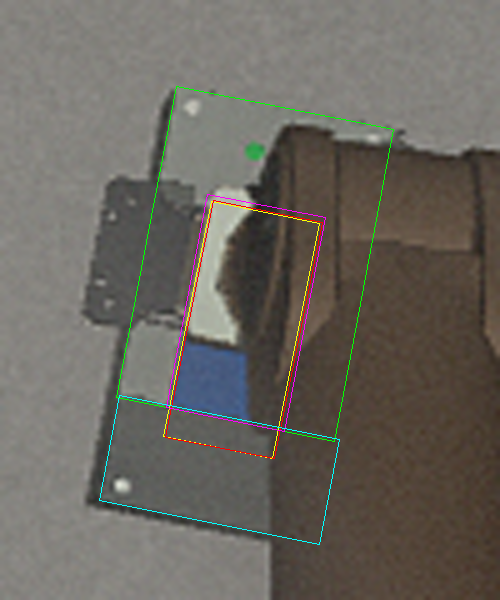

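>>> move_arm(moves=[[0,1.5,-1,-0.0175,0,0,8],[0,1.5,-0.4,-0.0175,0,0,8],[0,0,0,0,0,0,8]])

```text
time: 23.75
ee_pos: [0.6484, -0.2525, 0.042]
tcp_rot: [0.434, -0.541, 0.562, -0.451]
force: [5.4, -1.4, 0.8]
opening: 0.148
```

```bash
python3 - <<'E'
from h import *
where(); gob(-68.8,-.3,0)
E
```

```text
toe bay x,y,z [-68.3  -0.   -0.2] tilt 2.14 yaw -12.5 roll 0.0 f [ 5.4 -1.4  0.8] t 23.75 open 13.6
pos [ 0.6484 -0.2525  0.042 ] t 23.75 f [ 5.4 -1.4  0.8] tau [-0.15 -1.06  0.  ] open 13.6
rotvec [-0.0374 -0.      0.    ] shift now-axes [-0.   3.2 -1. ] shift final-axes [-0.   3.3 -0.9]
```

>>> move_arm(moves=[[0,1.5,-0.3,-0.0175,0,0,8],[0,1.5,-0.2,-0.0185,0,0,8],[0,0,0,0,0,0,8]])

```text
time: 24.12
ee_pos: [0.6479, -0.2524, 0.0391]
tcp_rot: [0.442, -0.551, 0.552, -0.443]
force: [5.1, -0.6, 2.8]
opening: 0.149
```

```bash
python3 - <<'E'
from h import *
where()
p,d,W=cloud("side"); crop(p,(290,150,400,245),7,"pics/s28.png"); where()
E
```

```text
toe bay x,y,z [-68.4  -0.1  -0. ] tilt 0.06 yaw -12.51 roll 0.01 f [ 5.1 -0.6  2.8] t 24.12 open 13.7
toe bay x,y,z [-68.4  -0.1  -0. ] tilt 0.09 yaw -12.51 roll 0.01 f [ 5.9 -1.6  3.2] t 24.18 open 13.9
```

View pics/s28.png

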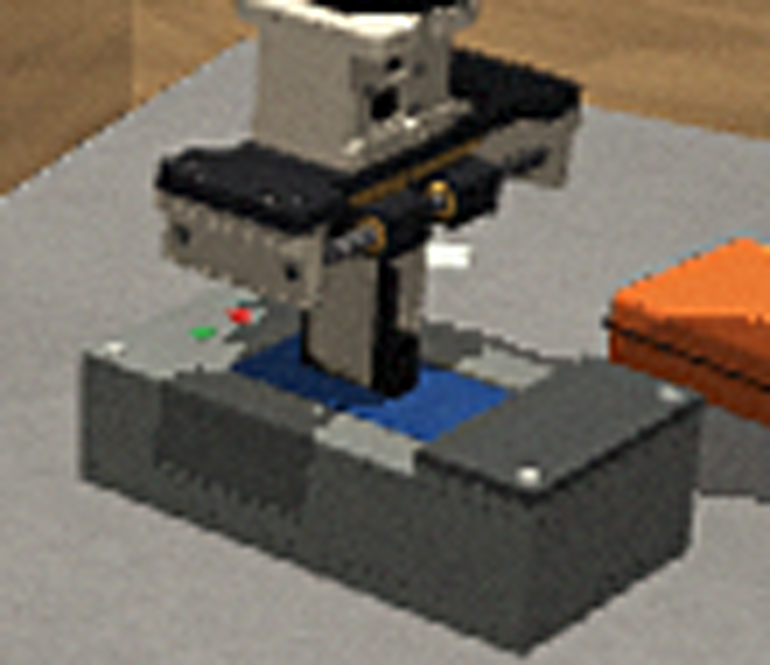

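>>> move_arm(moves=[[0,0.8,0,0,0,0,8],[0,0,1.3,0,0,0,8],[0,0,1.3,0,0,0,8],[0,0,0,0,0,0,8]])

```text
time: 24.68
ee_pos: [0.6478, -0.2524, 0.039]
tcp_rot: [-0.443, 0.552, -0.551, 0.442]
force: [-6.6, 2.0, 17.0]
opening: 0.148
```

```bash
python3 - <<'E'
from h import *
where()
E
```

```text
toe bay x,y,z [-68.5  -0.1   0.3] tilt -0.16 yaw -12.52 roll 0.02 f [-6.6  2.  17. ] t 24.68 open 13.5
```

>>> move_arm(moves=[[0,-0.8,0,0,0,0,8],[0,0,0,0,0,0,8]])

```text
time: 24.92
ee_pos: [0.6479, -0.2525, 0.0391]
tcp_rot: [-0.443, 0.552, -0.551, 0.442]
force: [-4.5, 1.2, 10.1]
opening: 0.148
```

```bash
python3 - <<'E'
from h import *
where()
p,d,W=cloud("top"); show("top","pics/t29.png",(370,150,470,270),5,p);where()
E
```

```text
toe bay x,y,z [-68.3  -0.1   0.3] tilt -0.15 yaw -12.52 roll 0.01 f [-4.5  1.2 10.1] t 24.93 open 13.6
toe bay x,y,z [-68.3  -0.1   0.3] tilt -0.15 yaw -12.51 roll 0.01 f [-3.9  1.2 10.6] t 24.98 open 13.6
```

View pics/t29.png

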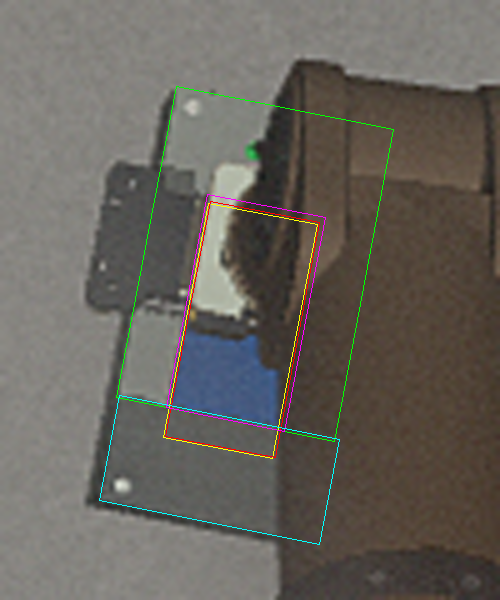

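>>> move_arm(moves=[[0,-0.7,0,0,0,0,8],[0,0,0,0,0,0,8]])

```text
time: 25.22
ee_pos: [0.6486, -0.2526, 0.0391]
tcp_rot: [-0.443, 0.552, -0.551, 0.442]
force: [-2.6, 1.5, 4.1]
opening: 0.15
```

```bash
python3 - <<'E'
from h import *
where()
E
```

```text
toe bay x,y,z [-67.7  -0.1   0.3] tilt -0.11 yaw -12.51 roll 0.0 f [-2.6  1.5  4.1] t 25.23 open 13.7
```

>>> move_arm(moves=[[0,-0.3,0,0,0,0,30],[0,0,0,0,0,0,30],[0,0,0,0,0,0,30]])

```text
time: 25.6
ee_pos: [0.6494, -0.2529, 0.0392]
tcp_rot: [-0.443, 0.552, -0.551, 0.442]
force: [-0.0, 0.3, -0.0]
opening: 0.326
```

```bash
python3 - <<'E'
from h import *
where()
p,d,W=cloud("side"); crop(p,(290,150,400,245),7,"pics/s30.png")
E
```

```text
toe bay x,y,z [-66.8  -0.1   0.3] tilt -0.03 yaw -12.51 roll 0.0 f [-0.   0.3 -0. ] t 25.6 open 30.0
```

View pics/s30.png

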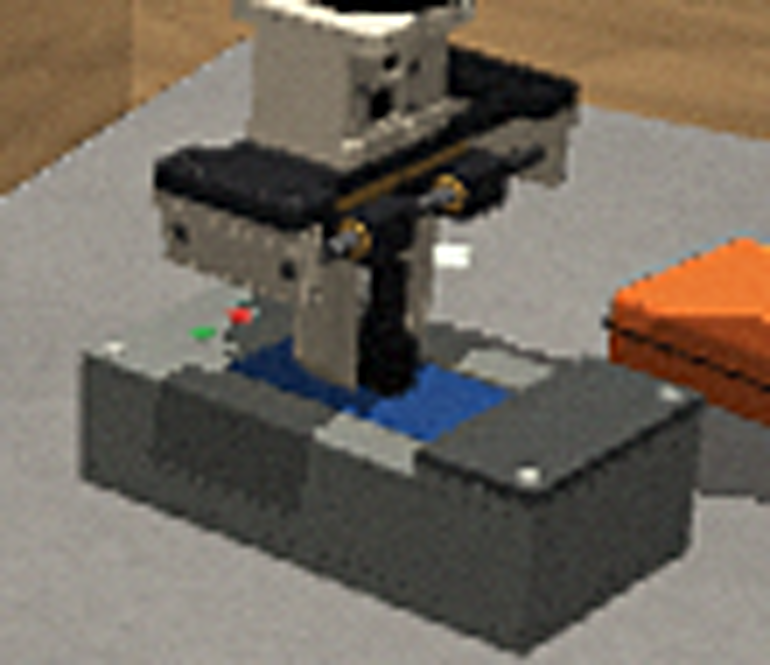

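>>> move_arm(moves=[[0,-15,0,0,0,0,30],[0,-30,0,0,0,0,30],[0,-50,0,0,0,0,30],[-40,-40,-20,0,0,0,30],[-60,0,0,0,0,0,30],[-60,0,0,0,0,0,30],[-60,0,0,0,0,0,30],[-40,0,0,0,0,0,30]])

```text
time: 26.65
ee_pos: [0.6869, 0.0094, 0.176]
tcp_rot: [-0.443, 0.551, -0.551, 0.444]
force: [-0.1, -1.4, 0.4]
opening: 0.33
```

>>> move_arm(moves=[[0,0,0,0,0,0,30],[0,0,0,0,0,0,30]])

```text
time: 26.9
ee_pos: [0.6866, 0.0045, 0.1753]
tcp_rot: [0.443, -0.551, 0.552, -0.442]
force: [-0.7, -1.3, 0.6]
opening: 0.324
```

```bash
python3 - <<'E'
from h import *
where()
p,d,W=cloud("side"); crop(p,(290,160,400,245),7,"pics/s31.png"); cv2.imwrite("pics/s31f.png",p[:,:,::-1])
p,d,W=cloud("top"); np.savez("top2.npz",p=p,d=d,W=W); crop(p,(370,150,490,270),5,"pics/t31.png"); cv2.imwrite("pics/t31f.png",p[:,:,::-1])
b=np.radians(BY);bx=np.array([np.cos(b),np.sin(b),0]);by=np.array([-np.sin(b),np.cos(b),0])
L=np.stack([(W-BAY)@bx,(W-BAY)@by,W[...,2]],-1)*1000
P=p.astype(int); blue=(P[...,2]>P[...,0]*1.4)&(P[...,2]>P[...,1]*1.15)
for lo in range(-60,75,10):
    m=blue&(L[...,0]>lo)&(L[...,0]<=lo+10)&(abs(L[...,1])<45)&(L[...,2]<70)
    r=(L[...,0]>lo)&(L[...,0]<=lo+10)&(abs(L[...,1])>40)&(abs(L[...,1])<55)
    print(lo,m.sum(), np.median(L[m][:,2]).round(1) if m.any() else None,"rim",np.nanmedian(L[r][:,2]).round(1), (L[m][:,1].min().round(1),L[m][:,1].max().round(1)) if m.any() else None)
m=blue&(abs(L[...,1])<45)&(abs(L[...,0])<80); print("blue",rect(m,"top",.06)); mm=L[m]; print(mm[:,0].min(),mm[:,0].max())
E
```

```text
toe bay x,y,z [-86.3 259.2 136.2] tilt 0.05 yaw -12.53 roll 0.04 f [-0.7 -1.3  0.6] t 26.9 open 29.7
-60 10 62.8 rim 71.6 (np.float64(-23.5), np.float64(23.6))
-50 74 60.5 rim 60.2 (np.float64(-27.5), np.float64(29.9))
-40 74 61.2 rim 60.3 (np.float64(-28.8), np.float64(30.1))
-30 73 59.1 rim 62.3 (np.float64(-29.1), np.float64(28.8))
-20 77 60.1 rim 61.6 (np.float64(-28.8), np.float64(29.4))
-10 68 59.8 rim 59.0 (np.float64(-28.4), np.float64(29.6))
0 57 60.0 rim 58.9 (np.float64(-29.6), np.float64(29.8))
10 57 60.4 rim 59.8 (np.float64(-28.5), np.float64(30.3))
20 57 59.0 rim 60.1 (np.float64(-29.3), np.float64(30.3))
30 60 60.3 rim 60.6 (np.float64(-29.3), np.float64(29.5))
40 60 59.6 rim 59.9 (np.float64(-29.6), np.float64(30.8))
50 85 60.4 rim 60.3 (np.float64(-28.9), np.float64(30.9))
60 35 61.2 rim 61.0 (np.float64(-30.2), np.float64(29.2))
70 0 None rim 59.5 None
blue ((638.8768310546875, -249.34814453125), (63.222408294677734, 119.51557159423828), 77.34810638427734)
-51.5159092468927 64.99932078952558
```

View pics/t31.png

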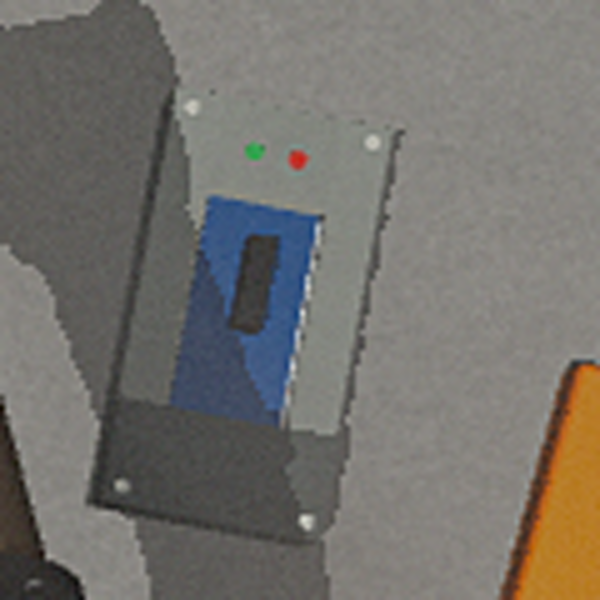

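View pics/s31.png

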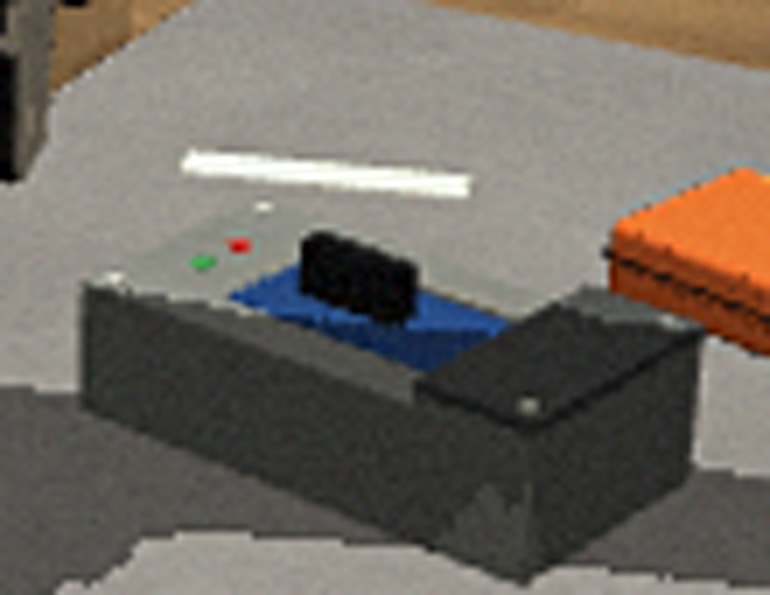

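View pics/t31f.png

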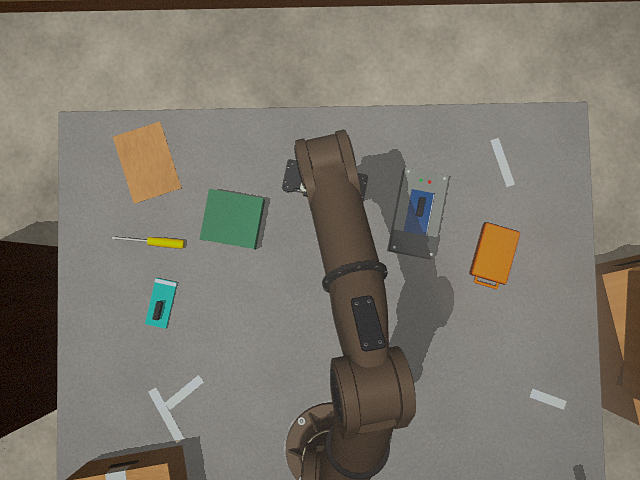

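Seen from above, the cover lies flush with the rim (about 60 mm everywhere). Its heel meets the wall at px (425,191), its toe is under the lip, and the bystanders have not moved. I'm handing the job in.

```bash
python3 -c "
from plant import order,status
s=status.read_state();print(s['time'],abs(s['joint_vel']).max());print(order.sign_off())"
```

```text
27.0 0.005982127249829508
the job is handed in; nothing more can be done
None
```

The blue cover is seated fully home in the switch box and released. I handed the job in at 27.0 s of the 67 s allowed.

**What I did:** I drew the cover out from the shelf by its striped toe, laid it flat on the open bench and let go. I then took it by the black rib, tucked the toe under the lip at about 10°, pushed the spring buffer back to about 5.5 N, and rotated the cover down flat. After easing off I released it and moved the arm away.

**Last checks, after release:**
- The cover's top is level with the box rim, both at about 60 mm.
- The heel edge is at bay x ≈ +65 mm, against the heel wall, and the cover is centred to within about 1 mm.
- The shelf, case, tape, screwdriver and teal look-alike show no movement in the images.
- The arm is stationary and touching nothing.

**What went wrong or disagreed:**
- **Fingertip height:** the fingertips sat about 32 mm higher than the reported TCP and `tcp_to_tips` implied. I corrected for this using the camera and contact force. Before that, one jaw closing missed the cover entirely, and another slid over its top with about 8 N and nudged it 1–2 mm.
- **Toe grip:** after I let go of the toe, the cover lay about 5 mm to one side of where the gripper position implied. I did not find out why. The rib grasp did not depend on it.
- **Seating friction:** while I pressed the cover down at 17 N, friction held it back in its pocket. It slid home once I eased off and released.

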